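# Reload the bench drying cabinet, refit its lift-off panel and start it

## Task

Take the dry beaker out of the bench drying cabinet and stand it on the small ware board, and stand every rinsed bud vase upright on the cabinet's floor. Then refit the cabinet's loose lift-off panel: with the panel's top edge held well up, hook the lower lip under the ledge at the front of the opening, then swing the top edge down until the panel is fully shut and lies flat on the rim. When it is shut, start the dryer by pressing its keys fully down one at a time: the round power key, then the square timer key, then the long start bar; leave the other things on the bench alone.

Things in the scene. Friction and masses are not known exactly. Their poses are not given: they have to be found in the camera images.
- cabinet: Bench drying cabinet, pale grey sheet steel, fixed, chamber open on top, dark control pod on its -y side (y -205 to -107, x -109 to 119, top z 100 mm). Origin on the bench under the chamber's middle; x to the back (high side), y away from the pod, z up. Front wall x -109 to -85, back wall 85 to 119, side walls to y = +-107 mm. The other points are given in this frame.
- cab_floor (a point): Centre of the chamber floor (0, 0, 18 mm). The chamber inside spans x -85 to 85, y -95 to 95 mm. The rim round it slopes 15 degrees: z 106 mm at x = -109 (front), rising to z 158 at x = 85 (back). A vase standing anywhere on the floor fits under the shut panel.
- cab_ledge (a point): Middle of the ledge's back edge, underside (-99, 0, 122 mm). The 4 mm thick aluminium ledge runs along the front edge, 13 mm above the rim (square to the slope), and overhangs it by 14 mm. The slot under it is open to the back, closed in front by a stop (at x = -109) and at the ends by caps at y = +-107 mm.
- cab_lipseat (a point): Where the panel's lip tip (panel_lip) lies when shut (-106, 0, 107 mm): on the rim, 3 mm from the stop, 11 mm in under the ledge. Tilted 20 degrees steeper than shut, the lip enters the slot freely, about 5 mm to spare.
- cab_topseat (a point): Where the panel's top edge (panel_top) lies when shut (94, 0, 160 mm). Just behind it (x 97 to 119) a hood flange stands 10 mm above the rim, top at z 171: the top edge drops in front of it with about 6 mm of play in all, so the panel cannot be slid in flat; it must be hooked in tilted and swung down.
- panel: Loose aluminium panel, 0.35 kg, starts flat on the bench, handle up. Plate 185 (x) by 206 (y) by 6 mm; origin at the middle of its underside; x from lip to top edge, z to the handle side. Dark blade handle in the middle: 12 mm thick (x), 90 long (y), up to z 40 mm. Shut: origin at cabinet (4.5, 0, 136.4) mm, y along the cabinet's y, x rising 15 degrees to the back; its weight keeps it shut.
- panel_lip (a point): Middle of the lip's tip, on its underside (panel frame -114.5, 0, 0 mm). The lip is 4 mm thick, as wide as the plate, flush with its underside, and reaches 22 mm beyond the plate's -x edge.
- panel_top (a point): Middle of the panel's top edge, on its underside (panel frame 92.5, 0, 0 mm).
- vase1: Bisque bud vase, bare pinkish clay, 0.13 kg, 90 mm tall: round body 57 mm wide up to z 30, tapering to a slim neck 24 mm wide from z 53 to 80 mm, lip 31 mm wide at the top. Origin at the centre of its foot (52 mm wide), z up. Starts upright on the bench. Two to four vases are present, the rest absent.
- vase2: Another bud vase, the same as vase1 (may be absent).
- vase3: Another bud vase, the same as vase1 (may be absent).
- vase4: Another bud vase, the same as vase1 (may be absent).
- power (a joint): Power key: the round key, 32 mm across, nearest the cabinet's front, on the control pod, plain grey. Value = travel down in m, 0 (up) to 0.006 (fully down); about 1.5 N to start it, 5 N fully down, springs back. Its cap is level; centre of its top at cabinet frame (-72, -156, 114) mm when up, 14 mm above the pod.
- timer (a joint): Timer key: the square key, 30 by 30 mm, the middle one, on the control pod, plain grey. Value = travel down in m, 0 (up) to 0.006 (fully down); about 1.5 N to start it, 5 N fully down, springs back. Its cap is level; centre of its top at cabinet frame (-10, -156, 114) mm when up, 14 mm above the pod.
- start (a joint): Start key: the long bar, 24 mm (x) by 56 mm (y), towards the cabinet's back, on the control pod, plain grey. Value = travel down in m, 0 (up) to 0.006 (fully down); about 1.5 N to start it, 5 N fully down, springs back. Its cap is level; centre of its top at cabinet frame (50, -156, 114) mm when up, 14 mm above the pod.
- beaker: Straight bisque beaker, 0.15 kg, 54 mm wide, 80 mm tall, starts upright on the floor inside the cabinet. Origin at the centre of its foot, z up.
- board: Small square ware board of brown wood, 120 by 120 by 12 mm, fixed on the bench. Origin under its middle (bench level), x and y along its edges; its top is at z 12 mm.
- bowl: Small cream bowl, 80 mm wide. A bystander, to be left where it is; origin under its middle.
- mug: Bisque mug, 76 mm wide, 85 mm tall. A bystander, to be left where it is; origin under its middle.
- tooljar: Blue jar of tools, 76 mm wide, about 200 mm tall with its tools. A bystander, to be left where it is; origin under its middle.
- spatula: Wooden spatula, 200 mm long. A bystander, to be left where it is; origin under its middle.
- rollpin: Rolling pin, 310 mm long. A bystander, to be left where it is; origin under its middle.
- bat: Round plaster bat, 130 mm wide, 22 mm thick. A bystander, to be left where it is; origin under its middle.

How it is judged:
On the way, in this order (a step that is already met when the one before it is completed fails the run):
1. the beaker stands on the ware board and every vase present stands upright on the cabinet's floor (x of beaker in the frame of board between -0.06 and 0.06 m and y of beaker in the frame of board between -0.06 and 0.06 m and z of beaker in the frame of board between 0.007 and 0.017 m and angle between each of beaker, vase1, vase2, vase3, vase4's own z axis and vertical below 0.12 rad and linear speed of each of beaker, vase1, vase2, vase3, vase4 below 0.03 m/s and x of vase1 in the frame of cabinet between -0.085 and 0.085 m and y of vase1 in the frame of cabinet between -0.095 and 0.095 m and z of vase1 in the frame of cabinet between 0.012 and 0.024 m and x of vase2 in the frame of cabinet between -0.085 and 0.085 m and y of vase2 in the frame of cabinet between -0.095 and 0.095 m and z of vase2 in the frame of cabinet between 0.012 and 0.024 m and x of vase3 in the frame of cabinet between -0.085 and 0.085 m and y of vase3 in the frame of cabinet between -0.095 and 0.095 m and z of vase3 in the frame of cabinet between 0.012 and 0.024 m and x of vase4 in the frame of cabinet between -0.085 and 0.085 m and y of vase4 in the frame of cabinet between -0.095 and 0.095 m and z of vase4 in the frame of cabinet between 0.012 and 0.024 m), for 0.3 s.
2. the panel's lip is hooked under the ledge while its top edge is still at least 30 mm above its seat (x of panel_lip in the frame of cabinet between -0.114 and -0.1019 m and z of panel_lip in the frame of cabinet between 0.1008 and 0.1153 m and y of panel_lip in the frame of cabinet between -0.012 and 0.012 m and z of panel_top in the frame of cabinet above 0.1904 m and y of panel_top in the frame of cabinet between -0.03 and 0.03 m), for 0.1 s.
3. the panel is swung shut (x of panel_lip in the frame of cabinet between -0.114 and -0.1019 m and z of panel_lip in the frame of cabinet between 0.1008 and 0.1153 m and y of panel_lip in the frame of cabinet between -0.012 and 0.012 m and z of panel_top in the frame of cabinet between 0.1554 and 0.1644 m and y of panel_top in the frame of cabinet between -0.012 and 0.012 m), for 0.3 s.
4. the round power key is pressed down alone (all of step 3 and value of joint power above 0.004 m and value of joint each of timer, start below 0.002 m), for 0.05 s.
5. the square timer key is pressed down alone (all of step 3 and value of joint timer above 0.004 m and value of joint each of power, start below 0.002 m), for 0.05 s.
6. the long start bar is pressed down alone (all of step 3 and value of joint start above 0.004 m and value of joint each of power, timer below 0.002 m), for 0.05 s.
At the end, for the whole second after the job is handed in: The beaker stands upright on the ware board and every vase upright on the chamber floor (within 7 degrees), at rest; the panel lies shut: lip at least 3 mm in under the ledge, top edge within 4 mm of its seat, centred within 12 mm; all keys are up (all of step 1 and all of step 3 and value of joint each of power, timer, start below 0.002 m and linear speed of panel below 0.02 m/s); the robot touches nothing.
It fails at once if one of the other things on the bench is moved more than 30 mm (distance of any of bowl, mug, tooljar, spatula, rollpin, bat from where it was at the start of the episode above 0.03 m).
It fails at once if a key is pressed while the panel is not shut (not (x of panel_lip in the frame of cabinet between -0.114 and -0.1019 m and z of panel_lip in the frame of cabinet between 0.1008 and 0.1153 m and y of panel_lip in the frame of cabinet between -0.012 and 0.012 m and z of panel_top in the frame of cabinet between 0.1554 and 0.1644 m and y of panel_top in the frame of cabinet between -0.012 and 0.012 m) and value of joint any of power, timer, start above 0.004 m).
It fails at once if two keys are pressed at the same time (value of joint each of power, timer above 0.0035 m or value of joint each of power, start above 0.0035 m or value of joint each of timer, start above 0.0035 m).
Of vase1, vase2, vase3, vase4 only 2 to 4 are there at a start; the rules pass over those that are not, and their reading is None.
At some moment in a run one of vase1, vase2, vase3, vase4, panel may be knocked a few centimetres aside while the robot is not near it.
It also fails if it takes over 208 s, if anything falls off the work surface, if the arm or the gripper's body presses on something with over 40 N, if the wrist force passes 120 N, or if a joint passes its speed limit or range.

## Robot

A 7-joint arm with a two-finger parallel gripper is mounted at the origin on the work surface. World frame = base frame: x ahead of the robot, y to its left, z up, the work surface at z = 0. Lengths are in m, angles in rad, forces in N, time in s.
With the tool pointing down it reaches from about 0.425 to 0.875 m from the base axis. Payload 4.7 kg.
Tool frame: the origin (TCP) lies at the very end of the fingers, on their centre line; the grasp point (between the pads) lies 19 mm behind it; x points along the fingers, y is the direction in which the jaws open and shut, and the axes are right-handed (so a half turn about x gives the same grasp; the last joint's range is limited). The gripper opens to 87 mm and grips with 3 to 60 N. Pads are 19 mm wide; open, the fingers measure 117 mm over their backs; the gripper's body (75 mm by 190 mm) begins 51 mm behind the grasp point.
Start: joints at [1.363, 0.321, -0.07, 1.45, 0.023, 1.371, -0.057], TCP at [0.143, -0.634, 0.193] pointing down, gripper open.
Joint ranges: [-2.86, 2.86], [-0.3, 2.09], [-1.38, 1.24], [0.06, 2.45], [-1.56, 4.7], [0.09, 2.05], [-2.69, 2.69]. Speed limits (rad/s): [2.57, 2.57, 3.14, 3.14, 3.14, 3.14, 3.14].

## Interface

Orientations are given as a rotation vector (axis times angle).
In Python, from bench import ctrl gives the robot as it stands.
- The arm moves only by the tool step_arm, never from a script. Its argument "increments" is one flat list of numbers, 6 for each row, row after row: the shift along the tool's x, y, z in cm, then the turn, a rotation vector about the tool's x, y, z in rad. In form: [tx, ty, tz, ax, ay, az, tx, ty, tz, ax, ay, az, ...]. A call has 1 to 12 rows; each row shifts and turns the commanded pose from where the row before left it, along the tool's axes as they then stand; what a row does not reach is not made up. A row lasts 1/8 s, in which the tool goes at most 62.5 mm and 10.7 degrees, less where a joint would pass 70% of its speed; a pose out of reach is approached as far as the arm can. A call with a gripper value outside its range is refused whole. "fingers" is the opening in per cent of the stroke, from 0 (shut) to 100 (fully open), set as the call begins (left out, the last holds). The fingers move at their own pace and stop on an object; "force" is the grip in N (left out, the last holds). Time passes only in rows, so rows that do not move let the fingers close. It gives the time, the measured TCP pose, the force and the opening at its end, in the units of the state.
- ctrl.get_state(): the state, without advancing time (a new reading comes with each control period).
- ctrl.get_image(name): name is "side" or "top" or "wrist"; returns the picture (420x560x3 uint8, red, green, blue); there is no depth.
- ctrl.camera_params(name): a dict with "vertical_fov" (degrees; the focal length in pixels is half the picture's height over the tangent of half this angle, whatever the lens; pixels are square), "cx", "cy" (the principal point, pixels), "R" (3x3) and "t" (3): a world point X has camera coordinates R X + t. Camera axes: x right, y down, z forward; pixel columns grow to the right and rows downward; lengths in m; the calibration is good to about 2 mm. A picture is of the moment at which its call begins: read the wrist's pose just before it. camera_params takes no time and is no camera call; for the wrist camera it gives the pose at the moment of the call.
- ctrl.close_job(): hands the job in, once; it reports no verdict.
Trained networks look in the newest picture that a camera, given by its name, has taken for a name from the list of things; names that differ only in an ending like _2 or _b are one class to them, and where a whole thing is asked for, a point or a joint stands for the part that bears it (a point fixed in the world has none). Each returns a list of dicts, best first, with "score" (0 to 1); they miss things now and then, are a little off and sometimes report something else, mostly with a low value. They report only what shows in the picture. A call takes as long as a camera call.
- ctrl.search_frame(camera, name): "xyz" ([x, y, z] in m, in the coordinates of the camera as it stood for that picture, good to about 4 mm: the middle of the surface that is visible of it).
- ctrl.silhouettes(camera, name): "pixels" (420x560 bool, what is visible of it).
- ctrl.spot_point(camera, name): "xyz" ([x, y, z] in m, in the coordinates of the camera as it stood for that picture, good to about 4 mm: a listed point, or the origin of a listed thing).
The state is a dict: "time": time; "joint_positions": joint angles; "qd": joint speeds; "joint_torque": joint torques, N m; "position": TCP position; "tool_rot": TCP orientation; "ft_force": force on the tool from outside, world axes, zero at the start; "torque": the same for the moment, N m; "grip_width": opening from 0.0 (shut) to 1.0 (fully open).
Only numpy, scipy, OpenCV 4.12 (cv2) and the standard library are available. Lean on these libraries where they do the work, as an engineer would, in place of code of your own. Each camera call takes 0.05 s, during which the arm holds its last target.

## Working session

There is one attempt and no reset: what is moved stays moved. The work goes in short steps, Python scripts to look and compute and a tool call to move; the robot and the scene stay as the last step left them, time stands still between calls to the robot, and variables do not carry over. Pictures are saved under pics/ and viewed, and the job is handed in when it is done.

Besides the shell and the picture viewer there is one more tool, called by a JSON object that holds its "op" and its "data", one argument or row to a line. step_arm: Moves the arm, as the interface text tells. Its arguments: {"type":"object","properties":{"increments":{"type":"array","items":{"type":"number"}},"fingers":{"type":"number"},"force":{"type":"number"}},"required":["increments"]}

```bash
ls; mkdir -p pics; python3 - <<'E'
from bench import ctrl
import cv2
s=ctrl.get_state()
for k in s: print(k,s[k])
for n in ["side","top","wrist"]:
    im=ctrl.get_image(n); cv2.imwrite(f"pics/{n}0.png",im[:,:,::-1]); 
    print(n,ctrl.camera_params(n))
E
```

```text
pics
time 0.0
joint_positions [ 1.36307457  0.32184354 -0.07008879  1.45167125  0.02261114  1.37079907
 -0.05688948]
qd [ 8.67972424e-05  1.73346765e-03  8.18553919e-04  1.45784896e-03
 -2.66755175e-03 -1.17426132e-03  1.93423262e-04]
joint_torque [-2.05087149e-04 -4.91285992e+01 -4.03963253e-01 -3.12527740e+01
 -6.38463395e-02  4.35392931e-02  1.72442733e-04]
position [ 0.14281653 -0.63348912  0.19165015]
tool_rot [ 2.10460571  0.23649327 -2.10528525]
ft_force [-0.44006127  0.5357804   0.28387656]
torque [-0.07629689 -0.0153994  -0.02066674]
grip_width 0.9943808228923311
side {'vertical_fov': 55.583692423163605, 'cx': 272.1263680745519, 'cy': 205.45624865847594, 'R': array([[-0.96945617, -0.24457848, -0.01833307],
       [-0.17895822,  0.75650236, -0.62902952],
       [ 0.1677161 , -0.6065357 , -0.77716521]]), 't': array([0.53477795, 0.14655393, 1.25321102])}
top {'vertical_fov': 56.393521498891246, 'cx': 282.9021202446477, 'cy': 215.27935437469893, 'R': array([[ 0.00410533, -0.99991964, -0.01199425],
       [-0.99007061, -0.00237896, -0.14055077],
       [ 0.14051095,  0.01245217, -0.99000082]]), 't': array([0.04581749, 0.54789951, 1.02109179])}
wrist {'vertical_fov': 70.08852144373185, 'cx': 278.34721683514624, 'cy': 211.2756330410201, 'R': array([[ 0.21929267, -0.9756583 , -0.00126859],
       [-0.93429672, -0.21037031,  0.28780891],
       [-0.28107002, -0.06192915, -0.95768702]]), 't': array([-0.6500271 , -0.03488768,  0.39064796])}
```

View pics/side0.png

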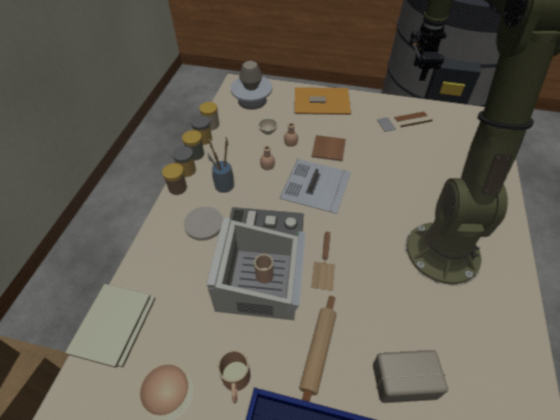

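View pics/top0.png

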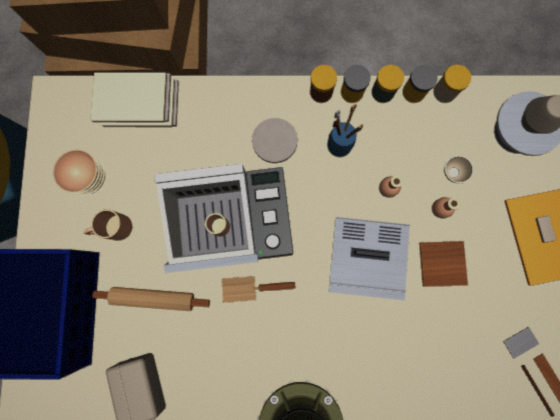

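View pics/wrist0.png

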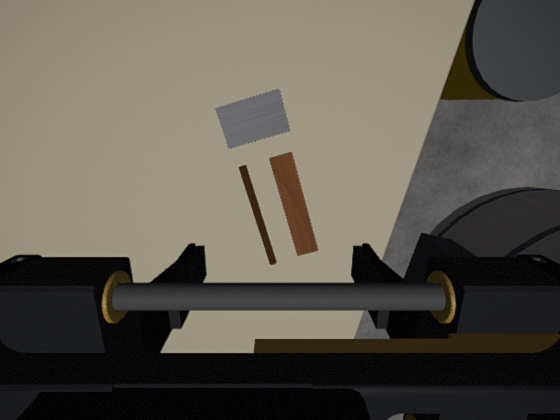

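```bash
cat > h.py <<'E'
from bench import ctrl
import numpy as np, cv2
from scipy.spatial.transform import Rotation as Rot
from scipy.linalg import fractional_matrix_power, logm, expm
np.set_printoptions(precision=4,suppress=True)
def F(p): return 210/np.tan(np.radians(p['vertical_fov'])/2)
def proj(p,X):
    X=np.atleast_2d(X); c=X@p['R'].T+p['t']; f=F(p)
    return np.c_[c[:,0]/c[:,2]*f+p['cx'], c[:,1]/c[:,2]*f+p['cy']]
def back(p,uv,z):
    uv=np.atleast_2d(uv).astype(float); f=F(p)
    d=np.c_[(uv[:,0]-p['cx'])/f,(uv[:,1]-p['cy'])/f,np.ones(len(uv))]@p['R']
    C=-p['R'].T@p['t']; s=(z-C[2])/d[:,2]; return C+d*s[:,None]
def w(p,xyz): return p['R'].T@(np.array(xyz)-p['t'])
def pic(n,name,scale=None,crop=None):
    im=ctrl.get_image(n); o=im[:,:,::-1]
    if crop: x0,y0,x1,y1=crop; o=o[y0:y1,x0:x1]
    if scale: o=cv2.resize(np.ascontiguousarray(o),None,fx=scale,fy=scale,interpolation=cv2.INTER_CUBIC)
    cv2.imwrite(f"pics/{name}.png",o); return im
def pose():
    s=ctrl.get_state(); return np.array(s['position']),Rot.from_rotvec(s['tool_rot']).as_matrix(),s
def rows(p0,R0,p1,R1,n,nd=2,na=3):
    T0=np.eye(4);T0[:3,:3]=R0;T0[:3,3]=p0
    T1=np.eye(4);T1[:3,:3]=R1;T1[:3,3]=p1
    D=np.linalg.inv(T0)@T1; S=expm(np.real(logm(D))/n)
    r=np.r_[S[:3,3]*100,Rot.from_matrix(S[:3,:3]).as_rotvec()]
    return r
E
cat > det.py <<'E'
from h import *
import sys
for cam in ["top","side"]:
    ctrl.get_image(cam); p=ctrl.camera_params(cam)
    for n in ["cab_floor","cab_ledge","cab_lipseat","cab_topseat","panel","panel_lip","panel_top","vase1","power","timer","start","beaker","board","bowl","mug","tooljar","spatula","rollpin","bat"]:
        r=ctrl.spot_point(cam,n)
        print(cam,n,[(np.round(w(p,q['xyz']),4).tolist(),round(q['score'],2)) for q in r[:5]])
E
python3 det.py; python3 -c "
from h import *
p,R,s=pose();print(s['time'],p,R)"
```

```text
top cab_floor [([0.5251, 0.2372, 0.0163], 0.71)]
top cab_ledge [([0.4259, 0.2276, 0.1263], 0.82), ([0.7576, -0.119, 0.0003], 0.65)]
top cab_lipseat [([0.4174, 0.2239, 0.1059], 0.79)]
top cab_topseat [([0.623, 0.2454, 0.1573], 0.84), ([0.754, -0.1171, 0.0005], 0.69), ([0.7689, 0.0742, 0.0022], 0.66)]
top panel [([0.4446, -0.1896, 0.001], 0.9), ([0.3555, 0.1119, 0.002], 0.28)]
top panel_lip [([0.3301, -0.1786, -0.0027], 0.62)]
top panel_top [([0.5425, -0.1997, -0.0027], 0.77), ([0.7669, 0.072, 0.0012], 0.45)]
top vase1 [([0.6232, -0.2455, -0.0021], 0.94), ([0.5769, -0.3926, -0.0021], 0.65)]
0.6 [ 0.143  -0.6341  0.1928] [[-0.      0.22   -0.9755]
 [-0.0001 -0.9755 -0.22  ]
 [-1.      0.0001  0.    ]]Traceback (most recent call last):
  File "det.py", line 6, in <module>
    r=ctrl.spot_point(cam,n)
ValueError: it knows: bat, beaker, board, bowl, cab_floor, cab_ledge, cab_lipseat, cab_topseat, cabinet, mug, panel, panel_lip, panel_top, rollpin, spatula, tooljar, vase
```

```bash
sed -i 's/"power","timer","start",//; s/"vase1"/"vase"/' det.py; python3 det.py
```

```text
top cab_floor [([0.5231, 0.2363, 0.0169], 0.67)]
top cab_ledge [([0.4281, 0.2264, 0.1257], 0.71)]
top cab_lipseat [([0.4184, 0.2238, 0.1074], 0.94)]
top cab_topseat [([0.6226, 0.243, 0.1557], 0.71)]
top panel []
top panel_lip [([0.3329, -0.1807, -0.0008], 0.95), ([0.4151, 0.2197, 0.1038], 0.49)]
top panel_top [([0.5414, -0.2, -0.0026], 0.58)]
top vase [([0.6273, -0.2463, 0.0046], 0.91), ([0.6211, 0.2446, 0.1617], 0.7), ([0.5766, -0.3903, 0.0025], 0.69)]
top beaker [([0.52, 0.2195, 0.017], 0.94)]
top board [([0.4156, -0.3886, 0.0016], 0.65), ([0.5187, 0.2198, 0.0183], 0.36)]
top bowl [([0.6743, -0.4295, 0.0008], 0.57)]
top mug [([0.5197, 0.5124, 0.0017], 0.78)]
top tooljar [([0.7551, -0.1134, -0.0032], 0.63)]
top spatula [([0.355, 0.112, -0.0009], 0.71)]
top rollpin [([0.3233, 0.3973, -0.0049], 0.79), ([0.6225, 0.2433, 0.1565], 0.26)]
top bat [([0.7666, 0.0724, 0.0017], 0.67), ([0.5769, -0.3909, -0.0002], 0.57)]
side cab_floor [([0.5254, 0.2365, 0.0186], 0.77)]
side cab_ledge [([0.4266, 0.2294, 0.1182], 0.69), ([0.4214, -0.3844, 0.0021], 0.59), ([0.7671, 0.0762, 0.001], 0.34)]
side ca
[... 275 characters left out ...]
)]
side panel_lip [([0.3358, -0.1738, 0.0008], 0.62)]
side panel_top [([0.5414, -0.1962, 0.0036], 0.89)]
side vase [([0.5774, -0.392, -0.0024], 0.72), ([0.6327, -0.2463, -0.0023], 0.49), ([0.5206, 0.5114, -0.0036], 0.26)]
side beaker [([0.5202, 0.2228, 0.0162], 0.74)]
side board [([0.4225, -0.3824, 0.0025], 0.91), ([0.3345, -0.1739, -0.0004], 0.38)]
side bowl [([0.6837, -0.4257, -0.0001], 0.75)]
side mug [([0.5218, 0.5114, -0.0018], 0.64)]
side tooljar [([0.7639, -0.108, 0.0038], 0.79)]
side spatula [([0.3585, 0.1171, -0.0013], 0.56)]
side rollpin [([0.3287, 0.3994, 0.0032], 0.94), ([0.7635, -0.109, 0.0014], 0.61)]
side bat [([0.7665, 0.0728, -0.001], 0.67), ([0.3332, -0.175, -0.003], 0.19)]
```

```bash
python3 - <<'E'
from h import *
im=pic("top","topz",3,(140,150,410,310))
im=pic("side","sidez",4,(190,70,370,330)) if 0 else None
E
```

```text
(no output)
```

View pics/topz.png

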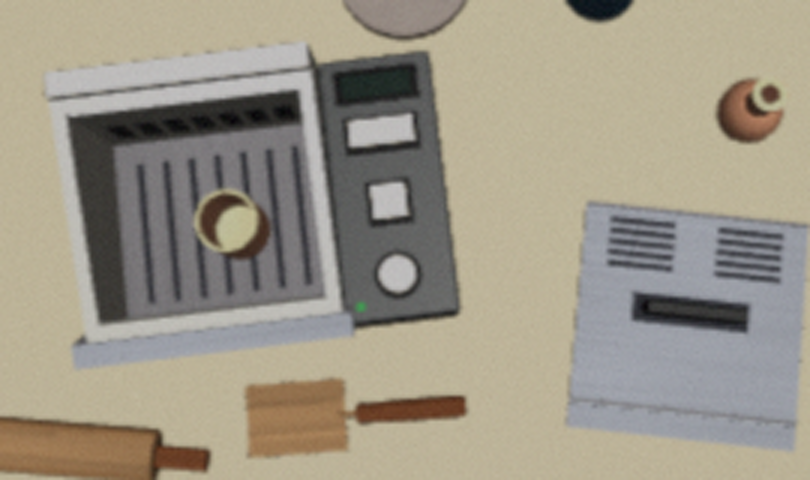

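```bash
python3 - <<'E'
from h import *
from scipy.optimize import least_squares
p=ctrl.camera_params("top")
Z=lambda a:np.array(a,float)/3+[140,150]
def fit(loc,px,x0):
    loc=np.array(loc)/1000.
    def tr(q):
        c,s=np.cos(q[2]),np.sin(q[2]); R=np.array([[c,-s,0],[s,c,0],[0,0,1]])
        return loc@R.T+[q[0],q[1],0]
    r=least_squares(lambda q:(proj(p,tr(q))-px).ravel(),x0)
    print(r.x,np.degrees(r.x[2])); print((proj(p,tr(r.x))-px).round(2).tolist())
fit([(-72,-156,114),(-10,-156,114),(50,-156,114),(119,-205,100),(-109,-205,100)],Z([(398,274),(389,202),(381,131),(428,52),(459,312)]),[.52,.23,.1])
fit([(92.5,-103,6),(92.5,103,6),(-114.5,103,4),(-114.5,-103,4),(0,0,40)],Z([(807,225),(588,203),(567,425),(795,449),(692,312)]),[.44,-.19,-.1])
E
```

```text
[0.5234 0.2364 0.1214] 6.952963878670671
[[-0.39, 0.28], [-0.19, -0.21], [-0.18, 0.16], [0.24, -0.61], [0.52, 0.35]]
[ 0.4454 -0.1906 -0.0983] -5.630499944180304
[[0.21, -0.45], [-0.99, -0.52], [-0.46, 0.69], [-0.42, 0.66], [1.62, -0.45]]
```

```bash
cat >> h.py <<'E'
def Rdown(yaw_deg):
    "tool down, jaw (tool y) at world heading yaw"
    a=np.radians(yaw_deg); y=np.array([np.cos(a),np.sin(a),0]); x=np.array([0,0,-1.]); return np.c_[x,y,np.cross(x,y)]
def go(wps,step=4.5,adeg=9,start=None):
    """wps: list of (p,R or None). prints rows with rounding carried"""
    if start is None: p,R,_=pose()
    else: p,R=start
    p0,R0=p.copy(),R.copy(); tot=0
    for i,(q,Q) in enumerate(wps):
        q=np.array(q,float); Q=R if Q is None else Q
        d=np.linalg.norm(q-p)*100; a=np.degrees(np.linalg.norm(Rot.from_matrix(R.T@Q).as_rotvec()))
        n=int(max(1,np.ceil(d/step),np.ceil(a/adeg)))
        r=rows(p,R,q,Q,n); r=np.r_[np.round(r[:3],2),np.round(r[3:],3)]
        print(f"wp{i} n={n}:", ", ".join(f"{v:g}" for v in r+0.0))
        for _ in range(n):
            p=p+R@(r[:3]/100); R=R@Rot.from_rotvec(r[3:]).as_matrix()
        tot+=n
    print("end",p,Rot.from_matrix(R).as_rotvec(),"rows",tot)
    return p,R
E
python3 - <<'E'
from h import *
R=Rdown(-83.05)
go([((.47,-.42,.30),R),((.55,0,.30),R),((.520,.2215,.30),R),((.520,.2215,.12),R),((.520,.2215,.077),R)])
E
```

```text
wp0 n=10: -1.07, -1.53, -3.6, 0.01, 0, 0
wp1 n=10: 0, -4.07, -1.3, 0, 0, 0
wp2 n=5: -0.01, -4.48, 0.05, 0, 0, 0
wp3 n=5: 3.6, 0, 0, 0, 0, 0
wp4 n=1: 4.32, 0.01, 0.02, 0.001, 0, 0
end [0.52   0.2215 0.077 ] [ 2.159   0.1306 -2.1591] rows 31
```

{"op": "step_arm", "data": {
  "increments": [-1.07,-1.53,-3.6,0.01,0,0,-1.07,-1.53,-3.6,0.01,0,0,-1.07,-1.53,-3.6,0.01,0,0,-1.07,-1.53,-3.6,0.01,0,0,-1.07,-1.53,-3.6,0.01,0,0,-1.07,-1.53,-3.6,0.01,0,0,-1.07,-1.53,-3.6,0.01,0,0,-1.07,-1.53,-3.6,0.01,0,0,-1.07,-1.53,-3.6,0.01,0,0,-1.07,-1.53,-3.6,0.01,0,0],
  "fingers": 100,
  "force": 25
}}

```text
time: 3.6
position: [0.4713, -0.4196, 0.3003]
tool_rot: [2.159, 0.131, -2.158]
ft_force: [0.2, -0.4, 0.4]
grip_width: 0.998
```

{"op": "step_arm", "data": {
  "increments": [0,-4.07,-1.3,0,0,0,0,-4.07,-1.3,0,0,0,0,-4.07,-1.3,0,0,0,0,-4.07,-1.3,0,0,0,0,-4.07,-1.3,0,0,0,0,-4.07,-1.3,0,0,0,0,-4.07,-1.3,0,0,0,0,-4.07,-1.3,0,0,0,0,-4.07,-1.3,0,0,0,0,-4.07,-1.3,0,0,0]
}}

```text
time: 4.85
position: [0.55, 0.0008, 0.3]
tool_rot: [2.159, 0.131, -2.158]
ft_force: [0.5, -0.3, -0.2]
grip_width: 0.999
```

{"op": "step_arm", "data": {
  "increments": [0,-4.48,0.05,0,0,0,0,-4.48,0.05,0,0,0,0,-4.48,0.05,0,0,0,0,-4.48,0.05,0,0,0,0,-4.48,0.05,0,0,0,0,0,0,0,0,0,0,0,0,0,0,0]
}}

```text
time: 5.72
position: [0.5204, 0.2209, 0.2996]
tool_rot: [2.158, 0.13, -2.158]
ft_force: [0.2, -0.8, 0.5]
grip_width: 1.002
```

Accurate tracking. Look with the wrist camera at the cabinet.

```bash
python3 - <<'E'
from h import *
p=ctrl.camera_params("wrist"); pic("wrist","w1"); print(p)
for n in ["beaker","cab_floor","cab_ledge","cab_topseat","cab_lipseat"]:
    print(n,[(w(p,q['xyz']).round(4).tolist(),round(q['score'],2)) for q in ctrl.spot_point("wrist",n)[:2]])
r=ctrl.silhouettes("wrist","beaker")
for q in r[:1]:
    v,u=np.nonzero(q['pixels']); print(u.min(),u.max(),v.min(),v.max())
np.save("cw1.npy",p,allow_pickle=True)
E
```

```text
{'vertical_fov': 70.08852144373185, 'cx': 278.34721683514624, 'cy': 211.2756330410201, 'R': array([[ 0.1205, -0.9927,  0.0012],
       [-0.9508, -0.115 ,  0.2877],
       [-0.2854, -0.0358, -0.9577]]), 't': array([0.1555, 0.4543, 0.6494])}
beaker [([0.5201, 0.2213, 0.0178], 0.81)]
cab_floor [([0.5262, 0.2372, 0.0194], 0.79)]
cab_ledge [([0.4276, 0.23, 0.1218], 0.92)]
cab_topseat [([0.6185, 0.2498, 0.1567], 0.58)]
cab_lipseat []
258 298 158 203
```

View pics/w1.png

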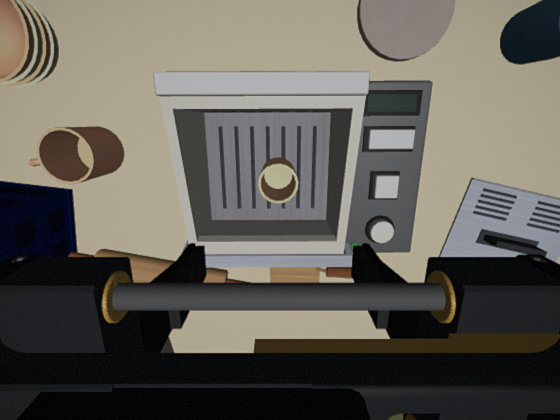

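```bash
python3 - <<'E'
from h import *
from scipy.optimize import least_squares
p=np.load("cw1.npy",allow_pickle=True).item()
loc=np.array([(-72,-156,114),(-10,-156,114),(50,-156,114),(119,-205,100),(-109,-205,100),(119,107,171),(119,-107,171),(97,-107,171),(97,107,171)])/1000.
px=np.array([(382,231),(386,186),(391,138),(431,82),(409,252),(155,74),(368,73),(367,95),(159,95)],float)
def tr(q):
    c,s=np.cos(q[2]),np.sin(q[2]); R=np.array([[c,-s,0],[s,c,0],[0,0,1]])
    return loc@R.T+[q[0],q[1],0]
r=least_squares(lambda q:(proj(p,tr(q))-px).ravel(),[.52,.23,.1],loss='soft_l1')
print(r.x,np.degrees(r.x[2])); print((proj(p,tr(r.x))-px).round(1).tolist())
E
```

```text
[0.5245 0.2381 0.1287] 7.3754103154747535
[[-0.2, 1.6], [0.2, 1.4], [-0.1, 1.4], [2.1, -2.3], [1.5, 1.2], [-4.7, -1.3], [0.9, -2.2], [0.1, -0.1], [-5.8, 1.7]]
```

{"op": "step_arm", "data": {
  "increments": [3.6,0,0,0,0,0,3.6,0,0,0,0,0,3.6,0,0,0,0,0,3.6,0,0,0,0,0,3.6,0,0,0,0,0,2.2,0,0,0,0,0,2.1,0,0,0,0,0,0,0,0,0,0,0]
}}

```text
time: 7.08
position: [0.519, 0.2206, 0.0752]
tool_rot: [2.155, 0.13, -2.162]
ft_force: [-0.5, 0.5, 0.5]
grip_width: 1.002
```

{"op": "step_arm", "data": {
  "increments": [0,0,0,0,0,0,0,0,0,0,0,0,0,0,0,0,0,0,0,0,0,0,0,0,0,0,0,0,0,0,0,0,0,0,0,0],
  "fingers": 0,
  "force": 20
}}

```text
time: 7.82
position: [0.5202, 0.2216, 0.0767]
tool_rot: [2.158, 0.132, -2.158]
ft_force: [-0.7, -0.5, 0.0]
grip_width: 0.404
```

{"op": "step_arm", "data": {
  "increments": [0,0,0,0,0,0,0,0,0,0,0,0]
}}

```text
time: 8.07
position: [0.5202, 0.2215, 0.0767]
tool_rot: [2.158, 0.132, -2.159]
ft_force: [-0.5, 0.3, -0.3]
grip_width: 0.174
```

```bash
python3 - <<'E'
from h import *
pic("wrist","w2");pic("side","s2",4,(200,180,330,330))
E
```

```text
(no output)
```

View pics/w2.png

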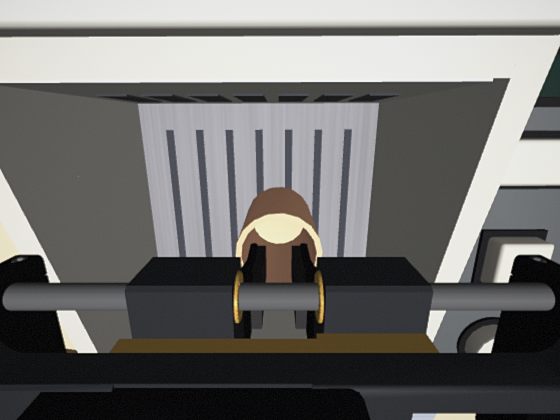

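View pics/s2.png

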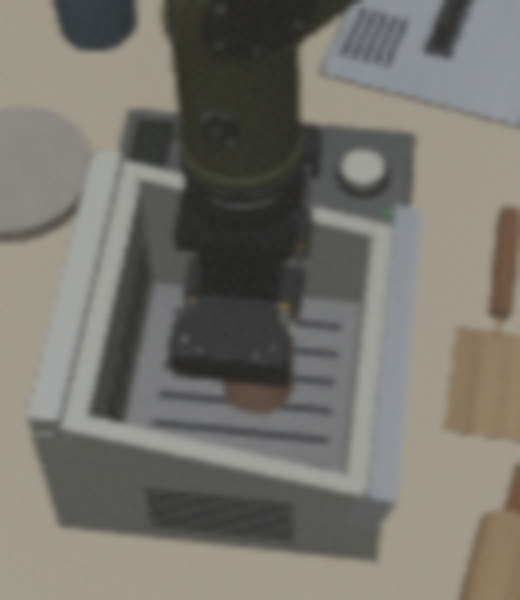

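```bash
python3 - <<'E'
from h import *
P,R,s=pose(); print(P,s['grip_width'])
ctrl.get_image("wrist"); p=ctrl.camera_params("wrist")
print(proj(p,P),proj(p,P-R[:,0]*.019),proj(p,P-R[:,0]*.07))
for n in ["beaker"]:
    print(n,[(w(p,q['xyz']).round(4).tolist(),round(q['score'],2)) for q in ctrl.spot_point("wrist",n)[:2]])
for c in [(0.52,.2215),(.535,.2215),(.545,.2215)]:
    a=np.linspace(0,2*np.pi,9)[:-1]; print(c,proj(p,np.c_[c[0]+.027*np.cos(a),c[1]+.027*np.sin(a),0*a+.098]).round().tolist())
E
```

```text
[0.5202 0.2216 0.0767] 0.0809610352549217
[[277.2272 240.7239]] [[277.128  252.2954]] [[276.7332 298.3455]]
beaker [([0.5173, 0.2232, 0.0174], 0.87)]
(0.52, 0.2215) [[283.0, 213.0], [249.0, 222.0], [234.0, 249.0], [244.0, 278.0], [272.0, 292.0], [303.0, 285.0], [320.0, 259.0], [312.0, 229.0]]
(0.535, 0.2215) [[286.0, 188.0], [252.0, 198.0], [236.0, 227.0], [246.0, 257.0], [275.0, 271.0], [307.0, 263.0], [324.0, 237.0], [316.0, 205.0]]
(0.545, 0.2215) [[288.0, 171.0], [253.0, 181.0], [237.0, 211.0], [247.0, 242.0], [277.0, 257.0], [309.0, 249.0], [327.0, 221.0], [319.0, 189.0]]
```

```bash
python3 - <<'E'
from h import *
pic("wrist","w3")
print(pose()[2]['grip_width'])
E
```

```text
0.01607930530276764
```

View pics/w3.png

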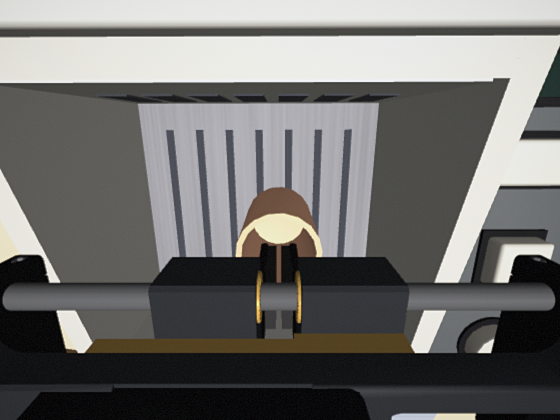

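{"op": "step_arm", "data": {
  "increments": [-3.0,0,0,0,0,0,-3.0,0,0,0,0,0,0,0,0,0,0,0]
}}

```text
time: 8.7
position: [0.5219, 0.2225, 0.1392]
tool_rot: [2.164, 0.133, -2.154]
ft_force: [0.1, 1.0, -0.4]
grip_width: 0.004
```

```bash
python3 - <<'E'
from h import *
pic("wrist","w4")
print(pose()[2]['grip_width'],pose()[0])
E
```

```text
0.005950861620055028 [0.5208 0.2219 0.1376]
```

View pics/w4.png

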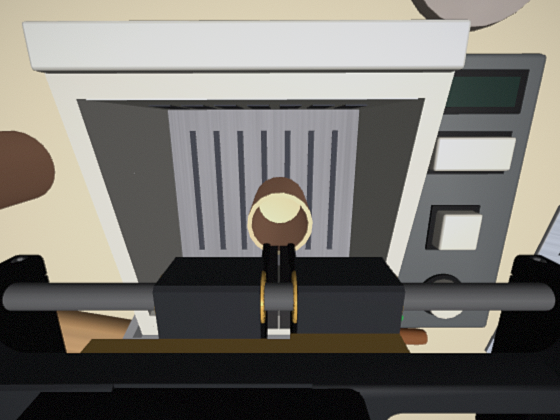

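```bash
python3 - <<'E'
from h import *
p=ctrl.camera_params("wrist"); P=pose()[0]
print(P,proj(p,P),-p['R'].T@p['t'])
print(back(p,[(280,222),(248,222),(312,222),(280,192),(280,252)],.098))
print(proj(p,[(0.52,.2215,.098),(0.52,.2215,.018)]))
im=ctrl.get_image("wrist")
p=ctrl.camera_params("wrist")
print([(w(p,q['xyz']).round(4).tolist(),round(q['score'],2)) for q in ctrl.spot_point("wrist","beaker")[:2]],[(w(p,q['xyz']).round(4).tolist(),round(q['score'],2)) for q in ctrl.search_frame("wrist","beaker")[:2]])
E
```

```text
[0.5208 0.2219 0.1376] [[277.1978 240.7333]] [0.5986 0.2306 0.3292]
[[0.5213 0.2198 0.098 ]
 [0.5182 0.2456 0.098 ]
 [0.5245 0.1939 0.098 ]
 [0.5462 0.2228 0.098 ]
 [0.495  0.2165 0.098 ]]
[[277.6808 223.2888]
 [277.8226 199.0841]]
[([0.5216, 0.224, 0.0149], 0.64)] [([0.5119, 0.221, 0.0613], 0.87)]
```

{"op": "step_arm", "data": {
  "increments": [3.0,0,0,0,0,0,3.0,0,0,0,0,0,0,0,0,0,0,0]
}}

```text
time: 9.28
position: [0.5175, 0.2203, 0.0735]
tool_rot: [2.151, 0.13, -2.165]
ft_force: [-0.2, 0.7, -0.2]
grip_width: 0.006
```

{"op": "step_arm", "data": {
  "increments": [0,0,0,0,0,0,0,0,0,0,0,0,0,0,0,0,0,0,0,0,0,0,0,0],
  "fingers": 40,
  "force": 10
}}

```text
time: 9.78
position: [0.5205, 0.2216, 0.0772]
tool_rot: [2.159, 0.131, -2.158]
ft_force: [-0.8, 0.5, 0.2]
grip_width: 0.352
```

```bash
python3 - <<'E'
from h import *
pic("wrist","w5")
print(pose()[2]['grip_width'],pose()[0])
E
```

```text
0.3740748558797886 [0.5204 0.2216 0.0771]
```

View pics/w5.png

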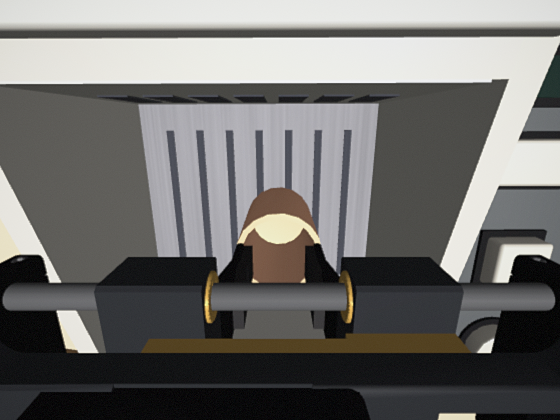

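```bash
python3 - <<'E'
import cv2
a=cv2.imread("pics/w4.png")[165:275,225:335]; b=cv2.imread("pics/w5.png")[180:350,190:370]
cv2.imwrite("pics/c1.png",cv2.resize(a,None,fx=5,fy=5)); cv2.imwrite("pics/c2.png",cv2.resize(b,None,fx=3.3,fy=3.3))
E
```

```text
(no output)
```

View pics/c1.png

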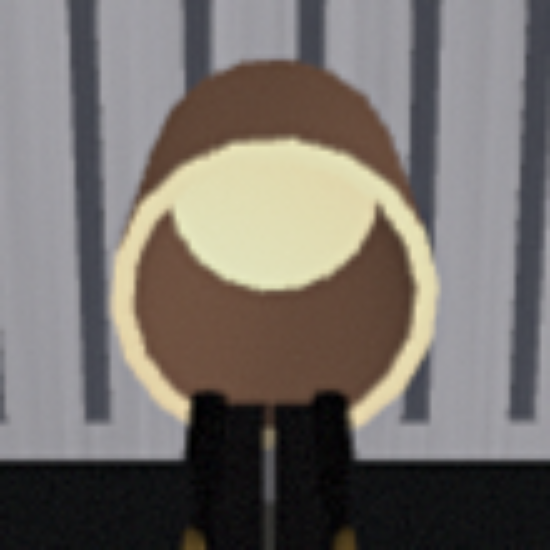

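View pics/c2.png

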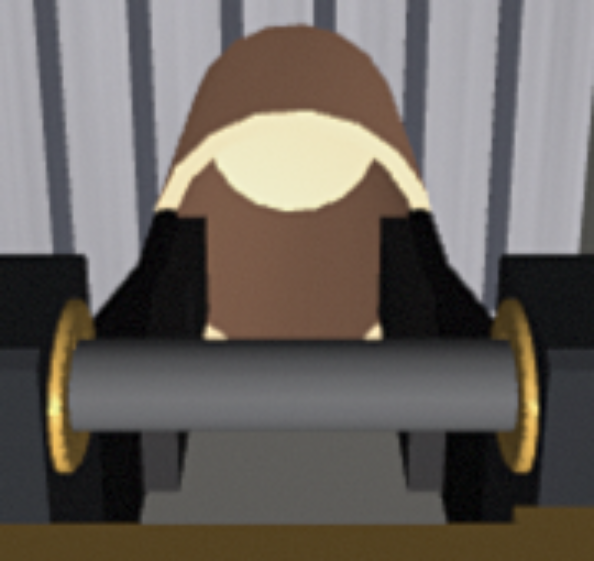

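```bash
python3 - <<'E'
from h import *
from scipy.optimize import least_squares
p5=ctrl.camera_params("wrist")
P,R,_=pose()
# camera rigid in tool: camera for w4: same orientation approx, shift
P4=np.array([0.5208,0.2219,0.1376])
p4=dict(p5); p4['t']=p5['t']-p5['R']@(P4-P)
# w1
p1=np.load("cw1.npy",allow_pickle=True).item()
a=np.linspace(0,2*np.pi,721)
def ext(p,q):
    c=proj(p,np.c_[q[0]+q[3]*np.cos(a),q[1]+q[3]*np.sin(a),0*a+q[2]]); return c
def res(q):
    c4=ext(p4,q);c5=ext(p5,q);
    return [c4[:,1].min()-192.4,c4[:,0].min()-247.6,c4[:,0].max()-312.4,c5[:,1].min()-213.3]
for r in [.027]:
    f=least_squares(lambda q:res(np.r_[q,r]),[.52,.22,.09]); print(f.x,f.fun)
f=least_squares(res,[.52,.22,.09,.025]); print(f.x,f.fun)
E
```

```text
[0.5179 0.2194 0.0921] [-0.3218  0.1103 -0.1103  0.2448]
[0.5155 0.219  0.0864 0.0278] [-0.  0.  0. -0.]
```

```bash
cat >> h.py <<'E'
CAB=np.array([.5243,.237]); CYAW=6.9
def cabR(): 
    a=np.radians(CYAW); return np.array([[np.cos(a),-np.sin(a),0],[np.sin(a),np.cos(a),0],[0,0,1]])
def cab(v): return cabR()@np.array(v,float)+np.r_[CAB,0]
def tocab(X): return cabR().T@(np.array(X)-np.r_[CAB,0])
def Rtilt(yaw,t,about='y'): return Rdown(yaw)@Rot.from_euler(about,np.radians(t)).as_matrix()
E
python3 - <<'E'
from h import *
R=Rtilt(-83.05,15)
go([((.522,.221,.137),None),((.524,.221,.137),R),((.524,.221,.085),R),((.524,.221,.067),R)])
E
```

```text
wp0 n=2: -2.99, 0.04, -0.08, 0, 0, 0
wp1 n=2: 0, 0.01, -0.1, 0, 0.131, 0
wp2 n=2: 2.51, 0, 0.68, 0, 0, 0
wp3 n=1: 1.74, 0, 0.46, 0, -0.001, 0
end [0.524 0.221 0.067] [ 2.4305  0.148  -1.8654] rows 7
```

{"op": "step_arm", "data": {
  "increments": [-3,0.04,-0.08,0,0,0,-3,0.04,-0.08,0,0,0]
}}

```text
time: 10.07
position: [0.5216, 0.2208, 0.1372]
tool_rot: [2.158, 0.132, -2.159]
ft_force: [0.8, 0.5, -0.3]
grip_width: 0.397
```

{"op": "step_arm", "data": {
  "increments": [0,0,-0.1,0,0.131,0,0,0,-0.1,0,0.131,0,0,0,0,0,0,0,0,0,0,0,0,0,0,0,0,0,0,0,0,0,0,0,0,0,0,0,0,0,0,0,0,0,0,0,0,0],
  "fingers": 100
}}

```text
time: 11.08
position: [0.5239, 0.2213, 0.1367]
tool_rot: [2.431, 0.149, -1.866]
ft_force: [-0.2, 0.1, -0.1]
grip_width: 0.995
```

{"op": "step_arm", "data": {
  "increments": [2.5,0,0.68,0,0,0,2.5,0,0.68,0,0,0,0.9,0,0.23,0,0,0,0.5,0,0.13,0,0,0,0.3,0,0.08,0,0,0,0,0,0,0,0,0]
}}

```text
time: 11.82
position: [0.5242, 0.2214, 0.068]
tool_rot: [2.432, 0.148, -1.864]
ft_force: [-0.4, 0.5, -0.2]
grip_width: 1.0
```

{"op": "step_arm", "data": {
  "increments": [0,0,0,0,0,0,0,0,0,0,0,0,0,0,0,0,0,0,0,0,0,0,0,0,0,0,0,0,0,0],
  "fingers": 0,
  "force": 20
}}

```text
time: 12.45
position: [0.5238, 0.2214, 0.0675]
tool_rot: [2.431, 0.149, -1.865]
ft_force: [-0.4, 0.2, 0.7]
grip_width: 0.592
```

```bash
python3 - <<'E'
from h import *
pic("wrist","w6"); print(pose()[2]['grip_width'])
E
```

```text
0.591398929052674
```

View pics/w6.png

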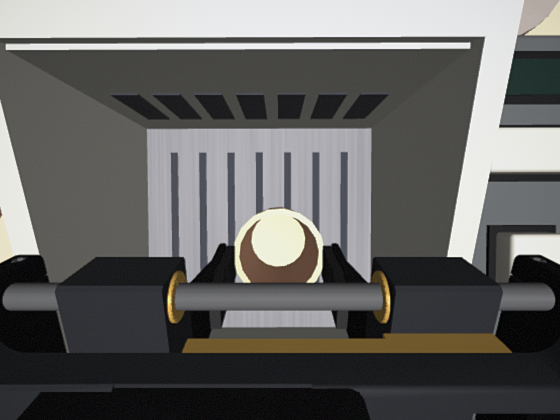

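```bash
python3 - <<'E'
from h import *
P,R,_=pose()
go([((P[0],P[1],.26),None),((.54,0,.26),None),((.426,-.384,.20),None),((.426,-.384,.075),None),((.426,-.384,.064),None)])
E
```

```text
wp0 n=5: -3.72, 0, -1, 0, 0, 0
wp1 n=5: -0.05, 4.43, 0.21, 0, 0, 0
wp2 n=10: 0.16, 3.68, 1.7, 0, 0, 0
wp3 n=3: 4.03, -0.02, 1.08, 0, 0, 0
wp4 n=1: 1.07, 0.01, 0.3, 0, 0, 0
end [ 0.4259 -0.384   0.064 ] [ 2.431   0.1486 -1.8648] rows 24
```

{"op": "step_arm", "data": {
  "increments": [-3.72,0,-1,0,0,0,-3.72,0,-1,0,0,0,-3.72,0,-1,0,0,0,-3.72,0,-1,0,0,0,-3.72,0,-1,0,0,0,-0.05,4.43,0.21,0,0,0,-0.05,4.43,0.21,0,0,0,-0.05,4.43,0.21,0,0,0,-0.05,4.43,0.21,0,0,0,-0.05,4.43,0.21,0,0,0]
}}

```text
time: 13.75
position: [0.5395, -0.0015, 0.2591]
tool_rot: [2.43, 0.148, -1.866]
ft_force: [-0.1, 0.4, -2.0]
grip_width: 0.588
```

{"op": "step_arm", "data": {
  "increments": [0.16,3.68,1.7,0,0,0,0.16,3.68,1.7,0,0,0,0.16,3.68,1.7,0,0,0,0.16,3.68,1.7,0,0,0,0.16,3.68,1.7,0,0,0,0.16,3.68,1.7,0,0,0,0.16,3.68,1.7,0,0,0,0.16,3.68,1.7,0,0,0,0.16,3.68,1.7,0,0,0,0.16,3.68,1.7,0,0,0,0,0,0,0,0,0]
}}

```text
time: 15.12
position: [0.4229, -0.388, 0.1985]
tool_rot: [2.432, 0.142, -1.872]
ft_force: [0.0, 0.4, -2.3]
grip_width: 0.586
```

```bash
python3 - <<'E'
from h import *
P,R,s=pose(); print(P,s['grip_width'])
pic("top","t7",3,(330,160,590,350)) if 0 else pic("top","t7"); p=ctrl.camera_params("top")
print([(w(p,q['xyz']).round(4).tolist(),round(q['score'],2)) for q in ctrl.spot_point("top","board")[:2]])
pic("side","s7")
pic("wrist","w7"); p=ctrl.camera_params("wrist")
print([(w(p,q['xyz']).round(4).tolist(),round(q['score'],2)) for q in ctrl.spot_point("wrist","board")[:2]])
E
```

```text
[ 0.4229 -0.388   0.1985] 0.5862753851284063
[([0.4191, -0.3898, 0.0006], 0.9)]
[]
```

View pics/w7.png

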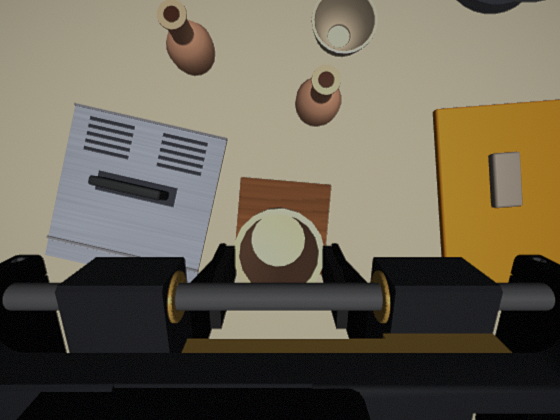

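View pics/s7.png

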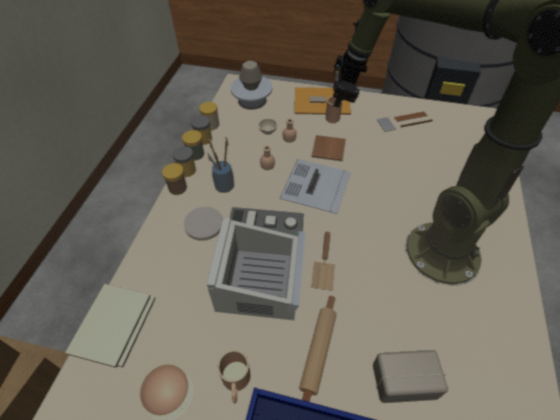

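```bash
python3 - <<'E'
from h import *
go([((.4235,-.386,.075),Rtilt(-83.05,15)),((.4235,-.386,.0625),Rtilt(-83.05,15))],step=4.2)
E
```

```text
wp0 n=3: 4.01, 0.08, 1.19, 0.001, 0, 0
wp1 n=1: 1.19, -0.01, 0.33, -0.001, 0, 0.001
end [ 0.4235 -0.386   0.0625] [ 2.4309  0.148  -1.8648] rows 4
```

{"op": "step_arm", "data": {
  "increments": [4,0,1.1,0,0,0,4,0,1.1,0,0,0,4,0,1.1,0,0,0,0.6,0,0.16,0,0,0,0.3,0,0.08,0,0,0,0,0,0,0,0,0,0,0,0,0,0,0]
}}

```text
time: 16.25
position: [0.4261, -0.3856, 0.0683]
tool_rot: [2.431, 0.146, -1.862]
ft_force: [0.2, -1.2, -1.4]
grip_width: 0.588
```

{"op": "step_arm", "data": {
  "increments": [0.3,0,0.08,0,0,0,0.2,0,0.05,0,0,0,0.1,0,0.03,0,0,0,0,0,0,0,0,0]
}}

```text
time: 16.75
position: [0.4257, -0.385, 0.0615]
tool_rot: [2.432, 0.148, -1.863]
ft_force: [-2.1, 1.6, 5.6]
grip_width: 0.593
```

{"op": "step_arm", "data": {
  "increments": [0,0,0,0,0,0,0,0,0,0,0,0,0,0,0,0,0,0,0,0,0,0,0,0,0,0,0,0,0,0],
  "fingers": 100
}}

```text
time: 17.38
position: [0.4252, -0.3848, 0.0602]
tool_rot: [2.431, 0.148, -1.865]
ft_force: [0.8, 1.0, -0.4]
grip_width: 0.984
```

```bash
python3 - <<'E'
from h import *
pic("wrist","w8"); p=ctrl.camera_params("wrist")
for n in ["beaker","vase","board"]:print([(w(p,q['xyz']).round(4).tolist(),round(q['score'],2)) for q in ctrl.spot_point("wrist",n)[:3]])
P,R,_=pose()
go([((P[0],P[1],.19),None),((P[0],P[1]+.0,.19),Rdown(-83))])
E
```

```text
[([0.421, -0.384, 0.0082], 0.83)]
[]
[]
wp0 n=3: -4.18, 0, -1.12, 0, 0, 0
wp1 n=2: 0.01, 0, 0, 0, -0.131, 0
end [ 0.4252 -0.3848  0.1899] [ 2.1584  0.1315 -2.1586] rows 5
```

View pics/w8.png

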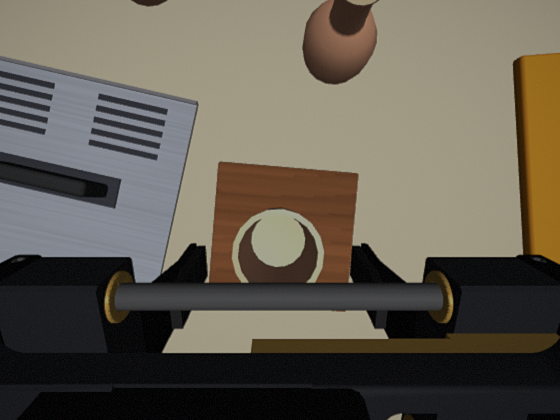

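```bash
python3 - <<'E'
from h import *
P,R,_=pose()
go([((P[0],P[1],.19),None),((.55,-.26,.25),Rdown(-83))])
E
```

```text
wp0 n=3: -4.18, 0, -1.12, 0, 0, 0
wp1 n=5: -0.75, -2.17, -2.94, 0, -0.052, 0
end [ 0.5499 -0.2602  0.2501] [ 2.1607  0.1317 -2.1564] rows 8
```

{"op": "step_arm", "data": {
  "increments": [-4.18,0,-1.12,0,0,0,-4.18,0,-1.12,0,0,0,-4.18,0,-1.12,0,0,0,-0.75,-2.17,-2.94,0,-0.052,0,-0.75,-2.17,-2.94,0,-0.052,0,-0.75,-2.17,-2.94,0,-0.052,0,-0.75,-2.17,-2.94,0,-0.052,0,-0.75,-2.17,-2.94,0,-0.054,0,0,0,0,0,0,0,0,0,0,0,0,0]
}}

```text
time: 18.82
position: [0.5494, -0.2607, 0.2497]
tool_rot: [2.158, 0.131, -2.16]
ft_force: [-1.0, -1.2, 0.6]
grip_width: 1.003
```

```bash
python3 - <<'E'
from h import *
P,R,s=pose(); print(P)
pic("wrist","w9"); p=ctrl.camera_params("wrist")
for n in ["vase","bowl","panel","panel_lip","panel_top"]:print(n,[(w(p,q['xyz']).round(4).tolist(),round(q['score'],2)) for q in ctrl.spot_point("wrist",n)[:3]])
E
```

```text
[ 0.5494 -0.2607  0.2497]
vase [([0.5839, -0.4159, -0.0029], 0.73), ([0.6326, -0.2448, 0.0], 0.66)]
bowl [([0.6779, -0.4324, -0.0009], 0.73)]
panel []
panel_lip []
panel_top [([0.5354, -0.2017, 0.0006], 0.55)]
```

View pics/w9.png

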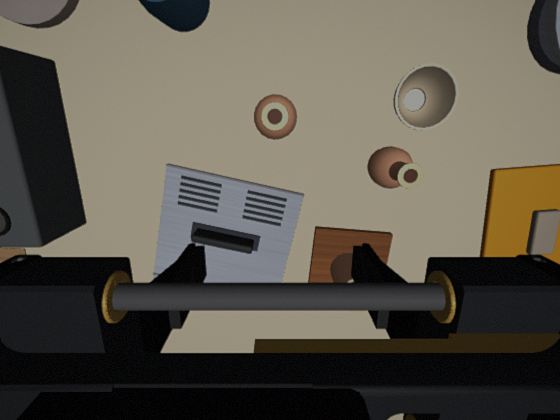

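```bash
python3 - <<'E'
from h import *
p=ctrl.camera_params("wrist")
print(back(p,[(274.5,116),(407,175.5)],.09)); print(back(p,[(274.5,116),(390,167)],.028))
q=(.630,-.2455)
go([((*q,.15),Rdown(-83)),((*q,.052),Rdown(-83))])
E
```

```text
[[ 0.6325 -0.2477  0.09  ]
 [ 0.5844 -0.4113  0.09  ]]
[[ 0.6334 -0.2469  0.028 ]
 [ 0.5857 -0.4131  0.028 ]]
wp0 n=3: 3.34, -0.19, -2.74, -0.001, 0, 0
wp1 n=3: 3.27, -0.01, 0, 0, 0, 0
end [ 0.63   -0.2454  0.052 ] [ 2.1578  0.1324 -2.1577] rows 6
```

{"op": "step_arm", "data": {
  "increments": [3.3,-0.14,-2.79,0,0,0,3.3,-0.14,-2.79,0,0,0,3.3,-0.14,-2.79,0,0,0,3.28,0,0,0,0,0,3.28,0,0,0,0,0,2.2,0,0,0,0,0,1.1,0,0,0,0,0,0,0,0,0,0,0,0,0,0,0,0,0]
}}

```text
time: 20.25
position: [0.6333, -0.2463, 0.054]
tool_rot: [2.16, 0.13, -2.156]
ft_force: [1.3, -0.6, -0.4]
grip_width: 0.999
```

{"op": "step_arm", "data": {
  "increments": [0,0,0,0,0,0,0,0,0,0,0,0,0,0,0,0,0,0,0,0,0,0,0,0,0,0,0,0,0,0,0,0,0,0,0,0,0,0,0,0,0,0],
  "fingers": 0,
  "force": 20
}}

```text
time: 21.12
position: [0.6324, -0.246, 0.0525]
tool_rot: [2.158, 0.131, -2.159]
ft_force: [0.5, -1.0, -0.1]
grip_width: 0.329
```

{"op": "step_arm", "data": {
  "increments": [0,0,0,0,0,0,0,0,0,0,0,0]
}}

```text
time: 21.38
position: [0.6324, -0.246, 0.0526]
tool_rot: [2.158, 0.131, -2.159]
ft_force: [-0.1, 0.5, -0.3]
grip_width: 0.329
```

```bash
python3 - <<'E'
from h import *
P,R,s=pose(); print(P,s['grip_width'])
pic("wrist","w10")
R=Rdown(-83.1)
c=cab((-.042,.042,0)); print(c, tocab((.5205,.2215,0)))
go([((P[0],P[1],.25),None),((.55,0,.30),R),((c[0],c[1],.24),R),((c[0],c[1],.085),R),((c[0],c[1],.072),R)])
E
```

```text
[ 0.6324 -0.246   0.0526] 0.32856245855826155
[0.4776 0.2737 0.    ] [-0.0056 -0.0149  0.    ]
wp0 n=5: -3.95, 0, 0, 0, 0, 0
wp1 n=6: -0.83, -4.23, 0.87, 0, 0, 0
wp2 n=7: 0.85, -4.01, 0.55, 0, 0, 0
wp3 n=4: 3.88, 0, 0, 0, 0, 0
wp4 n=1: 1.3, -0.01, -0.01, 0.001, 0, 0
end [0.4776 0.2737 0.072 ] [ 2.159   0.1303 -2.159 ] rows 23
```

View pics/w10.png

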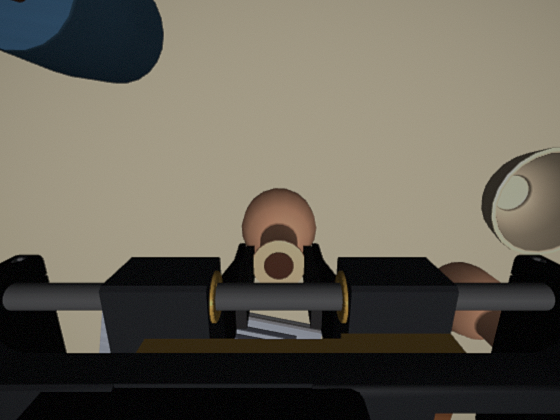

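{"op": "step_arm", "data": {
  "increments": [-3.95,0,0,0,0,0,-3.95,0,0,0,0,0,-3.95,0,0,0,0,0,-3.95,0,0,0,0,0,-3.95,0,0,0,0,0,-0.83,-4.23,0.87,0,0,0,-0.83,-4.23,0.87,0,0,0,-0.83,-4.23,0.87,0,0,0,-0.83,-4.23,0.87,0,0,0,-0.83,-4.23,0.87,0,0,0,-0.83,-4.23,0.87,0,0,0]
}}

```text
time: 22.8
position: [0.5489, 0.0012, 0.2999]
tool_rot: [2.158, 0.132, -2.159]
ft_force: [-0.1, 1.0, -0.5]
grip_width: 0.33
```

{"op": "step_arm", "data": {
  "increments": [0.85,-4.01,0.55,0,0,0,0.85,-4.01,0.55,0,0,0,0.85,-4.01,0.55,0,0,0,0.85,-4.01,0.55,0,0,0,0.85,-4.01,0.55,0,0,0,0.85,-4.01,0.55,0,0,0,0.85,-4.01,0.55,0,0,0,0,0,0,0,0,0]
}}

```text
time: 23.8
position: [0.4745, 0.2777, 0.2394]
tool_rot: [2.152, 0.141, -2.158]
ft_force: [0.3, -0.0, -1.9]
grip_width: 0.33
```

```bash
python3 - <<'E'
from h import *
P,R,s=pose(); print(P,s['grip_width'],tocab(P))
pic("wrist","w11");pic("side","s11",4,(200,160,330,310))
E
```

```text
[0.4745 0.2777 0.2394] 0.33010438227831473 [-0.0446  0.0464  0.2394]
```

View pics/w11.png

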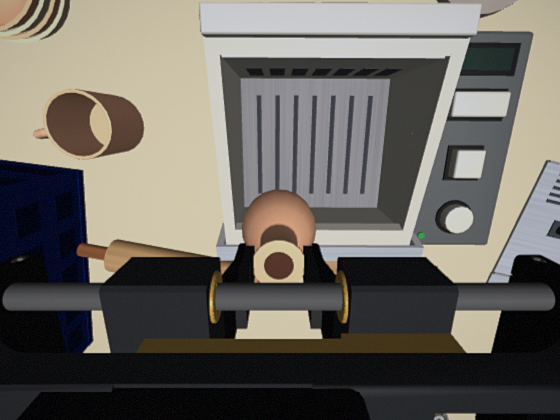

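View pics/s11.png

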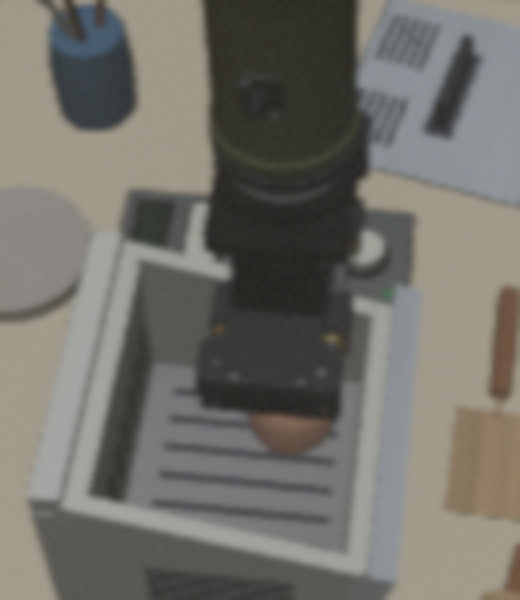

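{"op": "step_arm", "data": {
  "increments": [3.88,0,0,0,0,0,3.88,0,0,0,0,0,3.88,0,0,0,0,0,3.0,0,0,0,0,0,1.3,0,0,0,0,0,0.5,0,0,0,0,0,0,0,0,0,0,0,0,0,0,0,0,0]
}}

```text
time: 24.9
position: [0.4784, 0.274, 0.0772]
tool_rot: [2.161, 0.132, -2.157]
ft_force: [-0.1, 0.7, -0.2]
grip_width: 0.327
```

{"op": "step_arm", "data": {
  "increments": [0.2,0,0,0,0,0,0.2,0,0,0,0,0,0.1,0,0,0,0,0,0.1,0,0,0,0,0,0,0,0,0,0,0]
}}

```text
time: 25.52
position: [0.4778, 0.2738, 0.0705]
tool_rot: [2.159, 0.132, -2.158]
ft_force: [-0.6, -0.0, 4.1]
grip_width: 0.327
```

{"op": "step_arm", "data": {
  "increments": [0,0,0,0,0,0,0,0,0,0,0,0,0,0,0,0,0,0,0,0,0,0,0,0],
  "fingers": 62
}}

```text
time: 26.02
position: [0.4774, 0.2736, 0.0698]
tool_rot: [2.158, 0.132, -2.159]
ft_force: [-0.1, 0.3, 0.9]
grip_width: 0.607
```

{"op": "step_arm", "data": {
  "increments": [-3,0,0,0,0,0,-3.8,0,0,0,0,0,-3.8,0,0,0,0,0,-3.8,0,0,0,0,0,-3.8,0,0,0,0,0]
}}

```text
time: 26.65
position: [0.4773, 0.2736, 0.2532]
tool_rot: [2.159, 0.132, -2.158]
ft_force: [0.6, 0.3, -0.2]
grip_width: 0.621
```

```bash
python3 - <<'E'
from h import *
P,R,s=pose(); print(P,s['grip_width'],tocab(P))
pic("wrist","w12");p=ctrl.camera_params("wrist")
for n in ["vase"]:print(n,[(w(p,q['xyz']).round(4).tolist(),round(q['score'],2)) for q in ctrl.spot_point("wrist",n)[:3]])
R=Rdown(-83.1)
ctrl.get_image("top");p=ctrl.camera_params("top")
for n in ["vase","panel","panel_lip","panel_top"]:print(n,[(w(p,q['xyz']).round(4).tolist(),round(q['score'],2)) for q in ctrl.spot_point("top",n)[:4]])
go([((.56,0,.29),R),((.585,-.30,.27),R)])
E
```

```text
[0.4773 0.2736 0.2532] 0.6207791994120725 [-0.0422  0.042   0.2532]
vase [([0.3292, 0.3983, 0.005], 0.46)]
vase [([0.587, -0.417, 0.0014], 0.58), ([0.4742, 0.2745, 0.0196], 0.51)]
panel [([0.447, -0.1896, 0.0011], 0.69), ([0.4181, -0.3817, 0.011], 0.45)]
panel_lip [([0.3321, -0.1802, -0.0013], 0.61)]
panel_top [([0.542, -0.2027, -0.0031], 0.95)]
wp0 n=7: -0.57, 4.02, -0.71, 0, 0, 0
wp1 n=7: 0.29, 4.3, 0.17, 0, 0, 0
end [ 0.5851 -0.3003  0.2704] [ 2.1554  0.1304 -2.1607] rows 14
```

View pics/w12.png

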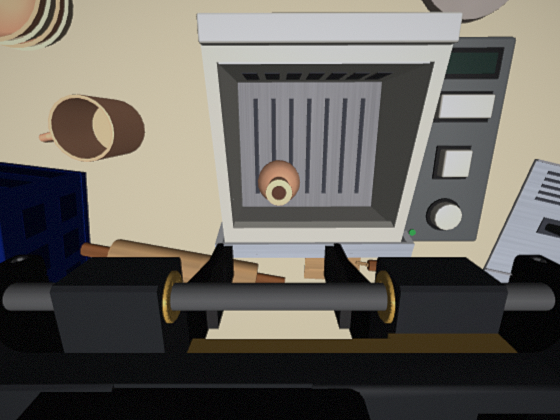

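```bash
python3 - <<'E'
from h import *
R=Rdown(-83.1)
go([((.56,0,.29),R),((.535,-.39,.22),R)])
E
```

```text
wp0 n=7: -0.57, 4.02, -0.71, 0, 0, 0
wp1 n=9: 0.79, 4.27, 0.8, 0, 0, 0
end [ 0.5355 -0.3904  0.2198] [ 2.1554  0.1304 -2.1607] rows 16
```

{"op": "step_arm", "data": {
  "increments": [-0.57,4.02,-0.71,0,0,0,-0.57,4.02,-0.71,0,0,0,-0.57,4.02,-0.71,0,0,0,-0.57,4.02,-0.71,0,0,0,-0.57,4.02,-0.71,0,0,0,-0.57,4.02,-0.71,0,0,0,-0.57,4.02,-0.71,0,0,0],
  "fingers": 100
}}

```text
time: 27.88
position: [0.5607, -0.0009, 0.2906]
tool_rot: [2.156, 0.132, -2.161]
ft_force: [0.4, 0.4, -0.3]
grip_width: 0.999
```

{"op": "step_arm", "data": {
  "increments": [0.79,4.27,0.8,0,0,0,0.79,4.27,0.8,0,0,0,0.79,4.27,0.8,0,0,0,0.79,4.27,0.8,0,0,0,0.79,4.27,0.8,0,0,0,0.79,4.27,0.8,0,0,0,0.79,4.27,0.8,0,0,0,0.79,4.27,0.8,0,0,0,0.79,4.27,0.8,0,0,0,0,0,0,0,0,0,0,0,0,0,0,0]
}}

```text
time: 29.25
position: [0.5361, -0.3888, 0.2194]
tool_rot: [2.158, 0.134, -2.161]
ft_force: [1.1, 0.1, -0.5]
grip_width: 0.999
```

```bash
python3 - <<'E'
from h import *
P,R,s=pose(); print(P)
pic("wrist","w13");p=ctrl.camera_params("wrist")
np.save("cw.npy",p,allow_pickle=True)
for n in ["vase"]:print(n,[(w(p,q['xyz']).round(4).tolist(),round(q['score'],2)) for q in ctrl.spot_point("wrist",n)[:3]])
E
```

```text
[ 0.5361 -0.3888  0.2194]
vase [([0.5854, -0.4088, 0.0009], 0.75)]
```

View pics/w13.png

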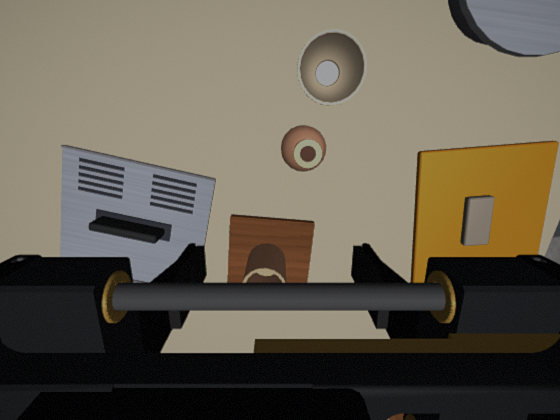

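```bash
python3 - <<'E'
from h import *
p=np.load("cw.npy",allow_pickle=True).item()
a=back(p,[(308,153)],.09);b=back(p,[(303.5,148)],.028);print(a,b)
q=(.585,-.411)
go([((*q,.15),Rdown(-83.1)),((*q,.052),Rdown(-83.1))])
E
```

```text
[[ 0.5868 -0.4142  0.09  ]] [[ 0.5867 -0.4144  0.028 ]]
wp0 n=2: 3.52, 1.44, -2.24, 0.002, 0, 0.001
wp1 n=3: 3.27, 0, 0, 0, 0, 0
end [ 0.585  -0.4111  0.052 ] [ 2.1592  0.1288 -2.1588] rows 5
```

{"op": "step_arm", "data": {
  "increments": [3.5,1.57,-2.3,0,0,0,3.5,1.57,-2.3,0,0,0,3.28,0,0,0,0,0,3.28,0,0,0,0,0,2.2,0,0,0,0,0,1.1,0,0,0,0,0,0,0,0,0,0,0,0,0,0,0,0,0]
}}

```text
time: 30.35
position: [0.5867, -0.416, 0.0539]
tool_rot: [2.16, 0.13, -2.155]
ft_force: [-0.8, 0.5, 0.8]
grip_width: 1.0
```

{"op": "step_arm", "data": {
  "increments": [0,0,0,0,0,0,0,0,0,0,0,0,0,0,0,0,0,0,0,0,0,0,0,0,0,0,0,0,0,0,0,0,0,0,0,0,0,0,0,0,0,0],
  "fingers": 0
}}

```text
time: 31.22
position: [0.5857, -0.4152, 0.0521]
tool_rot: [2.159, 0.132, -2.159]
ft_force: [0.9, 0.7, -0.8]
grip_width: 0.324
```

```bash
python3 - <<'E'
from h import *
P,R,s=pose(); print(P,s['grip_width'])
pic("wrist","w14")
R=Rdown(-83.1)
c=cab((-.042,-.040,0)); print(c)
go([((P[0],P[1],.25),None),((.57,-.1,.30),R),((c[0],c[1],.24),R),((c[0],c[1],.085),R)])
E
```

```text
[ 0.5857 -0.4152  0.0521] 0.32438569625675867
[0.4874 0.1922 0.    ]
wp0 n=5: -3.96, 0, 0, 0, 0, 0
wp1 n=8: -0.62, -3.94, -0.28, 0, 0, 0
wp2 n=7: 0.86, -4.28, 0.66, 0, 0, 0
wp3 n=4: 3.87, 0, 0, 0, 0, 0
end [0.4873 0.1921 0.0849] [ 2.1585  0.1321 -2.1586] rows 24
```

View pics/w14.png

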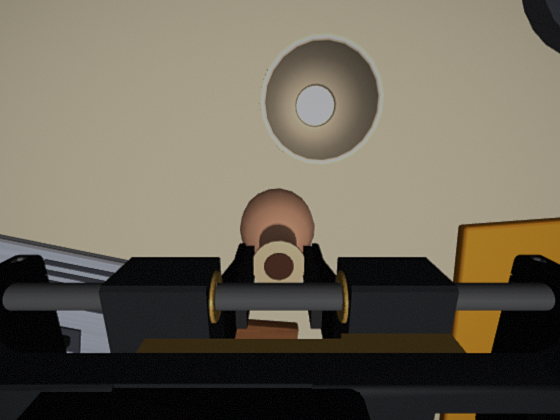

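{"op": "step_arm", "data": {
  "increments": [-3.96,0,0,0,0,0,-3.96,0,0,0,0,0,-3.96,0,0,0,0,0,-3.96,0,0,0,0,0,-3.96,0,0,0,0,0]
}}

```text
time: 31.9
position: [0.5854, -0.4153, 0.251]
tool_rot: [2.158, 0.132, -2.159]
ft_force: [0.2, -0.1, -2.0]
grip_width: 0.325
```

{"op": "step_arm", "data": {
  "increments": [-0.62,-3.94,-0.28,0,0,0,-0.62,-3.94,-0.28,0,0,0,-0.62,-3.94,-0.28,0,0,0,-0.62,-3.94,-0.28,0,0,0,-0.62,-3.94,-0.28,0,0,0,-0.62,-3.94,-0.28,0,0,0,-0.62,-3.94,-0.28,0,0,0,-0.62,-3.94,-0.28,0,0,0]
}}

```text
time: 32.9
position: [0.5692, -0.0986, 0.2997]
tool_rot: [2.158, 0.131, -2.159]
ft_force: [1.0, -0.8, -1.4]
grip_width: 0.327
```

{"op": "step_arm", "data": {
  "increments": [0.86,-4.28,0.66,0,0,0,0.86,-4.28,0.66,0,0,0,0.86,-4.28,0.66,0,0,0,0.86,-4.28,0.66,0,0,0,0.86,-4.28,0.66,0,0,0,0.86,-4.28,0.66,0,0,0,0.86,-4.28,0.66,0,0,0,0,0,0,0,0,0,0,0,0,0,0,0]
}}

```text
time: 34.02
position: [0.4876, 0.1911, 0.2394]
tool_rot: [2.158, 0.13, -2.158]
ft_force: [0.5, -1.5, -2.6]
grip_width: 0.325
```

```bash
python3 - <<'E'
from h import *
P,R,s=pose(); print(P,s['grip_width'],tocab(P))
pic("wrist","w15")
E
```

```text
[0.4876 0.1911 0.2394] 0.32514374157071335 [-0.0419 -0.0412  0.2394]
```

View pics/w15.png

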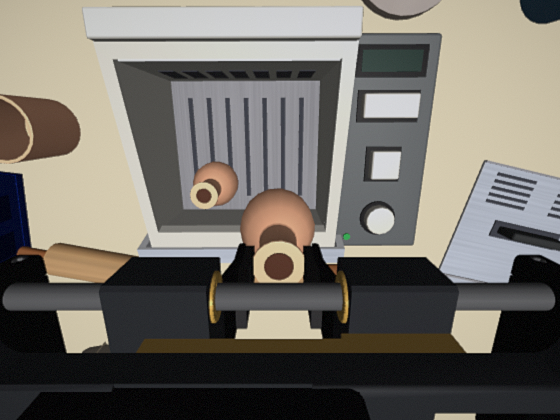

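{"op": "step_arm", "data": {
  "increments": [3.88,0,0,0,0,0,3.88,0,0,0,0,0,3.88,0,0,0,0,0,3.0,0,0,0,0,0,1.2,0,0,0,0,0,0.6,0,0,0,0,0,0.2,0,0,0,0,0,0.2,0,0,0,0,0,0.1,0,0,0,0,0,0,0,0,0,0,0]
}}

```text
time: 35.33
position: [0.4875, 0.192, 0.0704]
tool_rot: [2.159, 0.132, -2.158]
ft_force: [-0.9, -0.7, -1.5]
grip_width: 0.325
```

{"op": "step_arm", "data": {
  "increments": [0.1,0,0,0,0,0,0.1,0,0,0,0,0,0,0,0,0,0,0]
}}

```text
time: 35.7
position: [0.4884, 0.1927, 0.0698]
tool_rot: [2.161, 0.133, -2.156]
ft_force: [-1.8, 0.4, 7.6]
grip_width: 0.328
```

{"op": "step_arm", "data": {
  "increments": [0,0,0,0,0,0,0,0,0,0,0,0,0,0,0,0,0,0,0,0,0,0,0,0],
  "fingers": 62
}}

```text
time: 36.2
position: [0.4873, 0.1918, 0.0679]
tool_rot: [2.158, 0.131, -2.159]
ft_force: [0.2, -0.8, -0.3]
grip_width: 0.604
```

{"op": "step_arm", "data": {
  "increments": [-3,0,0,0,0,0,-3.8,0,0,0,0,0,-3.8,0,0,0,0,0,-3.8,0,0,0,0,0,-3.8,0,0,0,0,0]
}}

```text
time: 36.83
position: [0.4872, 0.1918, 0.2513]
tool_rot: [2.158, 0.131, -2.158]
ft_force: [0.2, 0.8, 0.1]
grip_width: 0.62
```

```bash
python3 - <<'E'
from h import *
P,R,s=pose(); print(P,s['grip_width'],tocab(P))
pic("wrist","w16");p=ctrl.camera_params("wrist"); np.save("cw16.npy",p,allow_pickle=True)
for n in ["cab_floor","cab_ledge","cab_lipseat","cab_topseat"]:print(n,[(w(p,q['xyz']).round(4).tolist(),round(q['score'],2)) for q in ctrl.spot_point("wrist",n)[:3]])
im=pic("side","s16"); pic("top","t16")
for cam in ["top","side"]:
  p=ctrl.camera_params(cam)
  for n in ["vase","beaker","panel_lip","panel_top","cab_ledge","cab_lipseat","cab_topseat"]:print(cam,n,[(w(p,q['xyz']).round(4).tolist(),round(q['score'],2)) for q in ctrl.spot_point(cam,n)[:4]])
E
```

```text
[0.4872 0.1918 0.2513] 0.6202493956521447 [-0.0422 -0.0404  0.2513]
cab_floor [([0.5303, 0.241, 0.0262], 0.65)]
cab_ledge [([0.4328, 0.2293, 0.1272], 0.93), ([0.3273, 0.3961, 0.0047], 0.7)]
cab_lipseat [([0.4236, 0.2279, 0.1116], 0.95)]
cab_topseat [([0.6235, 0.2513, 0.1659], 0.82)]
top vase [([0.4897, 0.1916, 0.0188], 0.45)]
top beaker [([0.417, -0.3844, 0.0132], 0.63)]
top panel_lip [([0.3318, -0.1785, 0.0003], 0.97)]
top panel_top [([0.5408, -0.2018, -0.0012], 0.68)]
top cab_ledge [([0.4241, 0.2244, 0.1255], 0.55)]
top cab_lipseat [([0.4179, 0.223, 0.1064], 0.74), ([0.3238, 0.3965, -0.0034], 0.24)]
top cab_topseat [([0.6218, 0.2461, 0.1564], 0.92)]
side vase [([0.4906, 0.1955, 0.017], 0.88), ([0.4772, 0.2742, 0.0161], 0.57), ([0.42, 0.2268, 0.1042], 0.21)]
side beaker [([0.4206, -0.3812, 0.0089], 0.6)]
side panel_lip [([0.3319, -0.1722, 0.0005], 0.9), ([0.4194, -0.3812, 0.0121], 0.57), ([0.3283, 0.3995, 0.0006], 0.4)]
side panel_top [([0.5425, -0.1993, 0.003], 0.92)]
side cab_ledge [([0.4256, 0.2309, 0.1224], 0.57), ([0.4219, -0.3847, 0.0132], 0.28)]
side cab_lipseat [([0.4224, 0.2275, 0.105], 0.76)]
side cab_topseat [([0.621, 0.2518, 0.157], 0.59)]
```

View pics/w16.png

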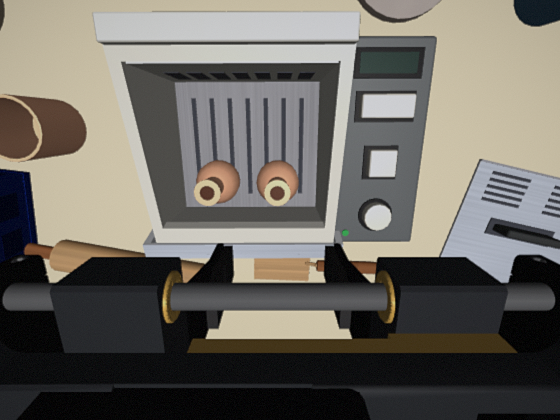

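View pics/t16.png

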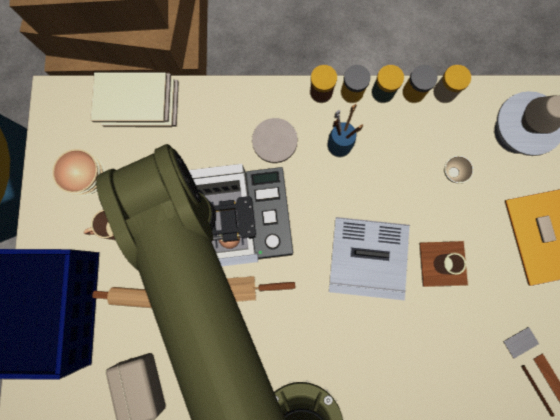

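```bash
python3 - <<'E'
import cv2
a=cv2.imread("pics/w16.png")
cv2.imwrite("pics/c16a.png",cv2.resize(a[220:270,130:360],None,fx=3.4,fy=3.4,interpolation=cv2.INTER_CUBIC))
cv2.imwrite("pics/c16b.png",cv2.resize(a[0:70,80:450],None,fx=2.1,fy=2.1,interpolation=cv2.INTER_CUBIC))
E
```

```text
(no output)
```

View pics/c16a.png

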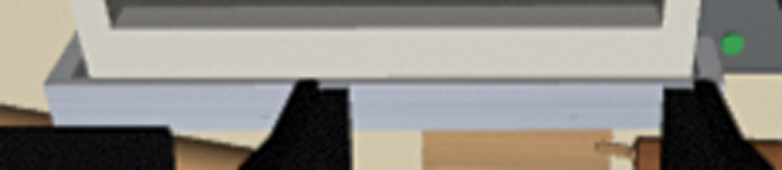

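View pics/c16b.png

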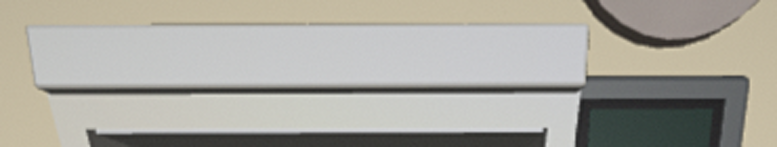

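```bash
python3 - <<'E'
from h import *
from scipy.optimize import least_squares
p=np.load("cw16.npy",allow_pickle=True).item()
zr=lambda x:106+(x+109)*52/194
loc=np.array([(-72,-156,114),(-10,-156,114),(50,-156,114),(85,95,158),(85,-95,158),(-85,95,zr(-85)),(-85,-95,zr(-85)),(-109,107,106)])/1000.
px=np.array([(378,214),(383,161),(389,106),(122.9,62.9),(340,61.9),(162.4,227.9),(324.7,227.4),(155.9,243)],float)
def tr(q,loc=loc):
    c,s=np.cos(q[2]),np.sin(q[2]); R=np.array([[c,-s,0],[s,c,0],[0,0,1]])
    return loc@R.T+[q[0],q[1],0]
m=[0,1,2,3,4,5,6]
for sub in (m,[3,4,5,6],[0,1,2]):
    r=least_squares(lambda q:(proj(p,tr(q))-px)[sub].ravel(),[.52,.23,.1])
    print(r.x,np.degrees(r.x[2])); print((proj(p,tr(r.x))-px).round(1).tolist())
h=np.array([(119,107,171),(119,-107,171),(97,-107,171),(97,107,171),(-99,107,126),(-99,-107,126)])/1000
print(proj(p,tr([.5245,.237,np.radians(6.8)],h)).round(1).tolist())
E
```

```text
[0.5294 0.238  0.1288] 7.3770980731694396
[[-0.5, 1.8], [-0.8, 1.5], [-1.7, -0.7], [1.4, -0.1], [-0.8, -1.0], [2.5, -0.6], [0.0, -1.2], [3.4, 1.1]]
[0.5288 0.2388 0.1232] 7.059192003508713
[[-1.7, 2.9], [-1.7, 2.7], [-2.4, 0.7], [1.0, -0.1], [-1.3, 0.3], [1.4, -0.6], [-1.1, -0.3], [2.3, 1.0]]
[0.5319 0.2372 0.1187] 6.8029581829447725
[[-0.1, 1.1], [0.2, 0.7], [-0.1, -1.5], [3.1, -4.3], [1.5, -2.8], [2.4, -3.2], [0.3, -2.3], [3.1, -1.6]]
[[98.0, 19.2], [360.7, 19.8], [358.6, 49.8], [102.4, 49.2], [151.6, 245.8], [335.6, 246.3]]
```

```bash
cat > cabfit.py <<'E'
from h import *
from scipy.optimize import least_squares
zr=lambda x:106+(x+109)*52/194
loc=np.array([(-72,-156,114),(-10,-156,114),(50,-156,114),(85,95,158),(85,-95,158),(-85,95,zr(-85)),(-85,-95,zr(-85))])/1000.
def tr(q,loc=loc):
    c,s=np.cos(q[2]),np.sin(q[2]); R=np.array([[c,-s,0],[s,c,0],[0,0,1]])
    return loc@R.T+[q[0],q[1],0]
def fit(p,px,sub=None):
    sub=list(range(len(loc))) if sub is None else sub
    r=least_squares(lambda q:(proj(p,tr(q))-px)[sub].ravel(),[.52,.23,.1])
    print(r.x,np.degrees(r.x[2])); print((proj(p,tr(r.x))-px).round(1).tolist())
E
python3 - <<'E'
from cabfit import *
P0=pose()[0]
im=pic("wrist","w17");p=ctrl.camera_params("wrist");print(P0,pose()[0])
old=np.load("cw16.npy",allow_pickle=True).item()
print(p['t'],old['t'],p['R']-old['R'])
a=cv2.imread("pics/w16.png").astype(int);b=cv2.imread("pics/w17.png").astype(int)
s,_=cv2.phaseCorrelate(a.mean(2).astype(np.float32)[:220],b.mean(2).astype(np.float32)[:220]);print(s)
for n in ["cab_floor","cab_ledge","cab_lipseat","cab_topseat"]:print(n,[(w(p,q['xyz']).round(4).tolist(),round(q['score'],2)) for q in ctrl.spot_point("wrist",n)[:1]])
E
```

```text
[0.4874 0.192  0.2501] [0.4874 0.192  0.2502]
[0.1308 0.4339 0.5914] [0.1319 0.4375 0.5949] [[ 0.0001  0.      0.0013]
 [ 0.0023  0.0006  0.0079]
 [-0.0077 -0.0023  0.0024]]
(0.09418514640913145, 0.6695540005847107)
cab_floor [([0.5249, 0.2398, 0.0202], 0.61)]
cab_ledge [([0.4265, 0.2278, 0.1219], 0.9)]
cab_lipseat [([0.4219, 0.2255, 0.1046], 0.81)]
cab_topseat [([0.6186, 0.2498, 0.159], 0.92)]
```

```bash
python3 - <<'E'
from cabfit import *
p=ctrl.camera_params("wrist")
px=np.array([(378,214),(383,161),(389,106),(122.9,62.9),(340,61.9),(162.4,227.9),(324.7,227.4)],float)+[0.1,.67]
fit(p,px);fit(p,px,[3,4,5,6]);fit(p,px,[0,1,2])
R=Rdown(0)
E
```

```text
[0.5252 0.2368 0.1296] 7.422804224846406
[[1.0, 3.3], [1.0, 2.2], [0.4, -1.1], [-3.2, -1.1], [0.6, -2.1], [0.4, 1.3], [0.6, 0.5]]
[0.5245 0.2363 0.123 ] 7.049605311916935
[[0.8, 4.7], [1.2, 3.7], [1.0, 0.6], [-2.1, -1.0], [1.6, -0.4], [0.3, 1.3], [0.4, 1.5]]
[0.5273 0.238  0.1239] 7.0976875310385585
[[-0.1, 2.1], [0.2, 0.9], [-0.1, -2.5], [-4.3, -4.7], [0.1, -4.3], [-1.1, -1.0], [-0.6, -0.9]]
```

```bash
sed -i 's/^CAB=.*/CAB=np.array([.5250,.2370]); CYAW=6.9/' h.py; python3 - <<'E'
from h import *
R=Rdown(-6)
go([((.50,.0,.27),Rdown(-44)),((.44,-.19,.20),R)])
E
```

```text
wp0 n=5: -0.4, 3.71, 1.26, -0.136, 0, 0
wp1 n=5: 1.4, 0.79, 3.98, -0.133, 0, 0
end [ 0.4399 -0.19    0.2002] [ 1.2854  1.1581 -1.2855] rows 10
```

{"op": "step_arm", "data": {
  "increments": [-0.4,3.71,1.26,-0.136,0,0,-0.4,3.71,1.26,-0.136,0,0,-0.4,3.71,1.26,-0.136,0,0,-0.4,3.71,1.26,-0.136,0,0,-0.4,3.71,1.26,-0.136,0,0,1.4,0.79,3.98,-0.133,0,0,1.4,0.79,3.98,-0.133,0,0,1.4,0.79,3.98,-0.133,0,0,1.4,0.79,3.98,-0.133,0,0,1.4,0.79,3.98,-0.133,0,0,0,0,0,0,0,0,0,0,0,0,0,0]
}}

```text
time: 39.62
position: [0.4402, -0.1892, 0.2003]
tool_rot: [1.286, 1.158, -1.285]
ft_force: [0.3, 0.4, 0.6]
grip_width: 0.618
```

{"op": "step_arm", "data": {
  "increments": [0,0,0,0,0,0]
}}

```text
time: 39.75
position: [0.4405, -0.1887, 0.2006]
tool_rot: [1.284, 1.159, -1.284]
ft_force: [0.2, -0.9, -1.0]
grip_width: 0.622
```

```bash
python3 - <<'E'
from h import *
P,R,s=pose(); print(P,s['joint_positions'])
pic("wrist","w18");p=ctrl.camera_params("wrist"); np.save("cw18.npy",p,allow_pickle=True)
for n in ["panel","panel_lip","panel_top"]:print(n,[(w(p,q['xyz']).round(4).tolist(),round(q['score'],2)) for q in ctrl.spot_point("wrist",n)[:3]])
E
```

```text
[ 0.4405 -0.1887  0.2006] [ 0.3601 -0.045  -0.0105  1.8473 -0.0007  1.3386  0.2476]
panel [([0.4449, -0.1889, -0.0012], 0.73)]
panel_lip [([0.3373, -0.1796, -0.0022], 0.63)]
panel_top [([0.5361, -0.2026, 0.0014], 0.73), ([0.4466, -0.1871, -0.0012], 0.28)]
```

View pics/w18.png

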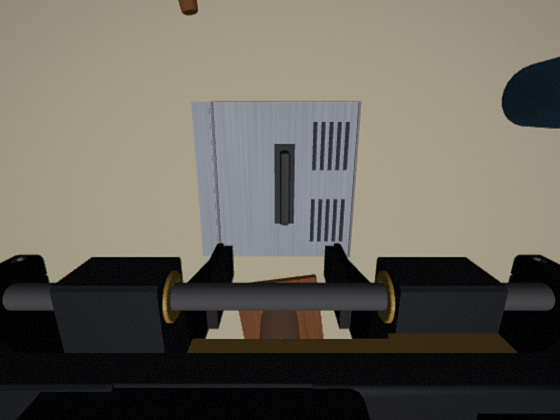

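```bash
python3 - <<'E'
from cabfit import *
import cabfit
p=np.load("cw18.npy",allow_pickle=True).item()
L=np.array([(92.5,103,6),(92.5,-103,6),(-114.5,103,4),(-114.5,-103,4),(0,0,40)])/1000
px=np.array([(361,101.5),(350,256),(193,102),(204,256),(285,187.5)],float)
r=least_squares(lambda q:(proj(p,tr(q,L))-px).ravel(),[.44,-.19,-.1]);print(r.x,np.degrees(r.x[2]),(proj(p,tr(r.x,L))-px).round(1).tolist())
a=cv2.imread("pics/w18.png")
cv2.imwrite("pics/c18.png",cv2.resize(a[90:265,185:370],None,fx=3.2,fy=3.2,interpolation=cv2.INTER_CUBIC))
E
```

```text
[ 0.4489 -0.1905 -0.1015] -5.816743837325655 [[0.8, -0.9], [0.3, 0.1], [-1.5, -1.0], [-0.2, -0.3], [0.7, 2.5]]
```

View pics/c18.png

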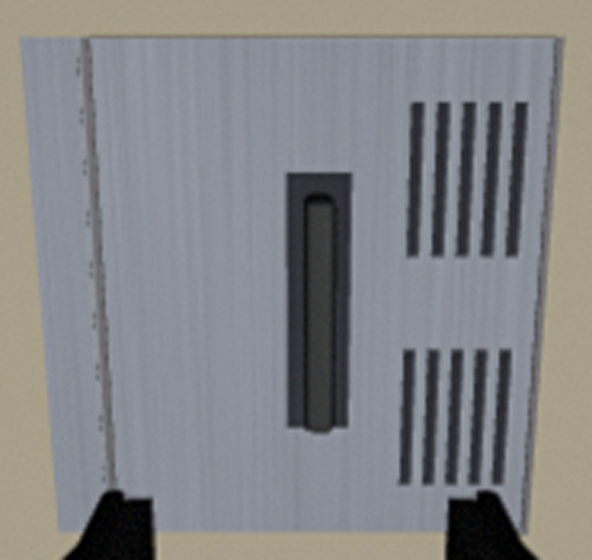

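```bash
python3 - <<'E'
from h import *
go([((.448,-.1905,.06),Rdown(-5.8)),((.448,-.1905,.0095),Rdown(-5.8))],step=4)
E
```

```text
wp0 n=4: 3.51, 0.2, 0.01, 0, 0, 0
wp1 n=2: 2.53, -0.01, 0, -0.001, 0, 0
end [ 0.448  -0.1905  0.0095] [ 1.2832  1.1592 -1.2828] rows 6
```

{"op": "step_arm", "data": {
  "increments": [3.51,0.2,0,0,0,0,3.51,0.2,0,0,0,0,3.51,0.2,0,0,0,0,3.51,0.2,0,0,0,0,2.0,0,0,0,0,0,1.5,0,0,0,0,0,1.0,0,0,0,0,0,0.5,0,0,0,0,0,0,0,0,0,0,0,0,0,0,0,0,0]
}}

```text
time: 41.2
position: [0.4484, -0.191, 0.0104]
tool_rot: [1.286, 1.157, -1.285]
ft_force: [-0.0, -0.0, -0.1]
grip_width: 0.617
```

{"op": "step_arm", "data": {
  "increments": [0,0,0,0,0,0,0,0,0,0,0,0,0,0,0,0,0,0,0,0,0,0,0,0,0,0,0,0,0,0,0,0,0,0,0,0],
  "fingers": 0,
  "force": 50
}}

```text
time: 41.95
position: [0.4486, -0.1909, 0.0106]
tool_rot: [1.286, 1.157, -1.285]
ft_force: [-1.7, 0.3, 7.9]
grip_width: 0.046
```

{"op": "step_arm", "data": {
  "increments": [0,0,0,0,0,0,0,0,0,0,0,0]
}}

```text
time: 42.2
position: [0.4487, -0.191, 0.0106]
tool_rot: [1.286, 1.157, -1.284]
ft_force: [-1.4, 0.6, 4.4]
grip_width: 0.002
```

```bash
python3 - <<'E'
from h import *
P,R,s=pose(); print(P,s['grip_width'],s['ft_force'],s['torque'])
pic("wrist","w19")
E
```

```text
[ 0.4487 -0.191   0.0106] 0.002212089767228339 [-1.4286  0.5652  4.4252] [0.0223 0.033  0.0054]
```

View pics/w19.png

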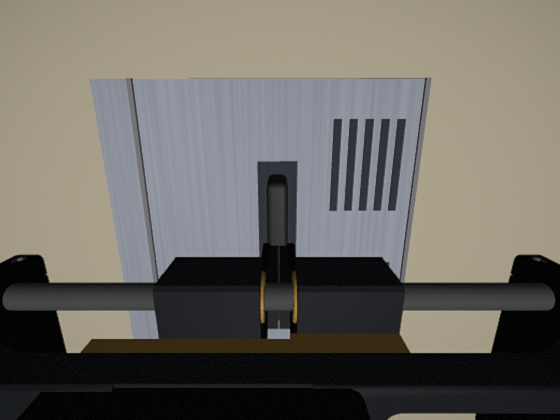

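```bash
python3 - <<'E'
from h import *
P,R,s=pose(); p=ctrl.camera_params("wrist")
C=-p['R'].T@p['t']; print("cam in tool",R.T@(C-P))
sg=np.sign((R.T@(C-P))[2])
for b in [0,.01,.02,.03,.04,.05,.07]:
    print(b,proj(p,P-R[:,0]*b).round(1),proj(p,P-R[:,0]*b+sg*R[:,2]*.0095).round(1))
# handle top far end etc
a=cv2.imread("pics/w19.png")
cv2.imwrite("pics/c19.png",cv2.resize(a[150:350,190:370],None,fx=3,fy=3,interpolation=cv2.INTER_CUBIC))
a=cv2.imread("pics/w1.png")
cv2.imwrite("pics/c1b.png",cv2.resize(a[220:350,150:410],None,fx=3,fy=3,interpolation=cv2.INTER_CUBIC))
for y in (-.0585,-.0435,.0435,.0585): print(proj(p,[P-R[:,0]*b+sg*R[:,2]*.0095+R[:,1]*y for b in (0,.02,.03)]).round(1).tolist())
E
```

```text
cam in tool [-0.1914 -0.0001 -0.0781]
0 [[278.8 240.1]] [[278.7 227. ]]
0.01 [[278.8 245.9]] [[278.8 232.3]]
0.02 [[278.8 252.2]] [[278.8 238. ]]
0.03 [[278.8 259.3]] [[278.8 244.4]]
0.04 [[278.8 267.2]] [[278.8 251.6]]
0.05 [[278.8 276. ]] [[278.8 259.6]]
0.07 [[278.8 297.4]] [[278.8 279.1]]
[[192.5, 227.1], [183.5, 238.1], [178.3, 244.5]]
[[214.6, 227.1], [208.0, 238.1], [204.1, 244.5]]
[[342.9, 227.0], [349.6, 238.0], [353.5, 244.4]]
[[365.0, 227.0], [374.0, 238.0], [379.3, 244.4]]
```

View pics/c19.png

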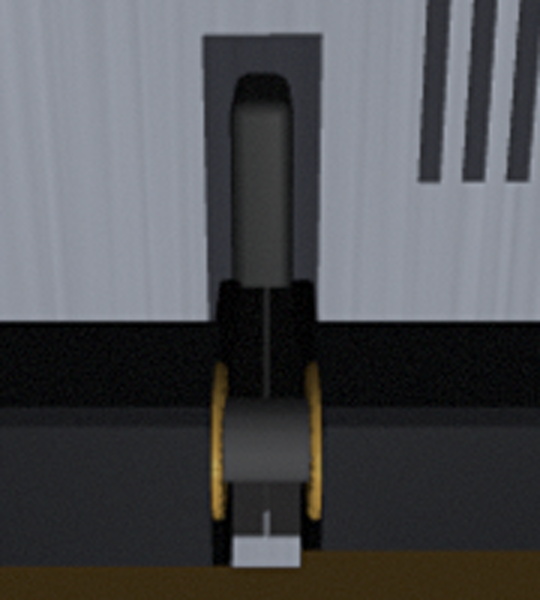

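View pics/c1b.png

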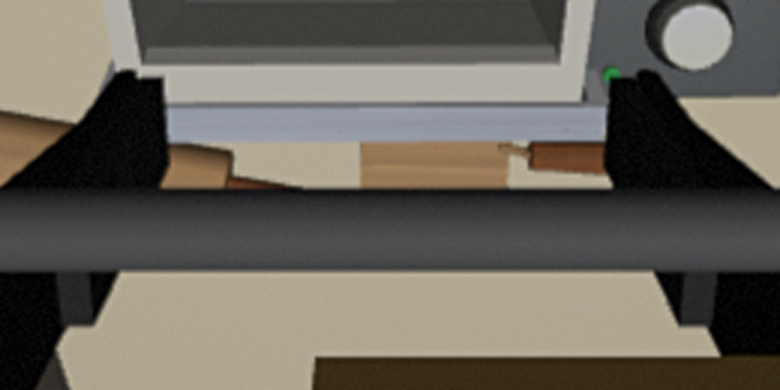

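{"op": "step_arm", "data": {
  "increments": [-2,0,0,0,0,0,-2,0,0,0,0,0]
}}

```text
time: 42.5
position: [0.4474, -0.1906, 0.0498]
tool_rot: [1.285, 1.159, -1.286]
ft_force: [0.5, 0.1, 0.5]
grip_width: 0.003
```

{"op": "step_arm", "data": {
  "increments": [0,0,0,0,0,0,0,0,0,0,0,0,0,0,0,0,0,0,0,0,0,0,0,0,0,0,0,0,0,0],
  "fingers": 60
}}

```text
time: 43.12
position: [0.4476, -0.1907, 0.0494]
tool_rot: [1.285, 1.159, -1.286]
ft_force: [-0.9, -0.3, 0.7]
grip_width: 0.487
```

```bash
python3 - <<'E'
from h import *
P,R,s=pose(); print(P,s['grip_width'])
pic("wrist","w20"); p=ctrl.camera_params("wrist")
print(back(p,[(278,190)],.04))
E
```

```text
[ 0.4476 -0.1907  0.0494] 0.4874168296181974
[[ 0.4507 -0.1578  0.04  ]]
```

View pics/w20.png

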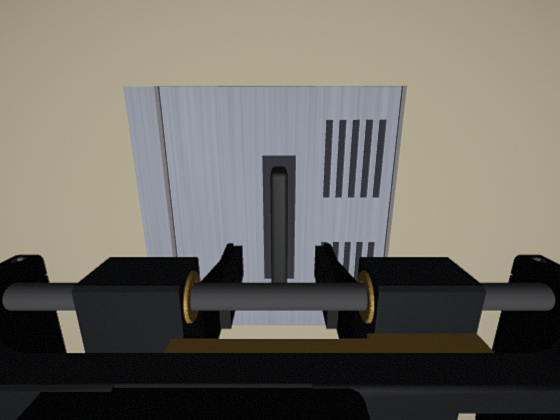

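{"op": "step_arm", "data": {
  "increments": [2.2,0,0,0,0,0,2.2,0,0,0,0,0,1.4,0,0,0,0,0,0.7,0,0,0,0,0,0.3,0,0,0,0,0,0,0,0,0,0,0,0,0,0,0,0,0]
}}

```text
time: 44.05
position: [0.4483, -0.191, -0.0177]
tool_rot: [1.286, 1.157, -1.285]
ft_force: [0.1, 0.4, -0.1]
grip_width: 0.599
```

{"op": "step_arm", "data": {
  "increments": [0,0,0,0,0,0,0,0,0,0,0,0,0,0,0,0,0,0,0,0,0,0,0,0,0,0,0,0,0,0,0,0,0,0,0,0,0,0,0,0,0,0],
  "fingers": 0,
  "force": 50
}}

```text
time: 44.92
position: [0.4479, -0.1908, -0.0183]
tool_rot: [1.285, 1.158, -1.285]
ft_force: [0.2, 0.3, -0.0]
grip_width: 0.129
```

```bash
python3 - <<'E'
from h import *
P,R,s=pose(); print(P,s['grip_width'],s['ft_force'],s['torque'])
pic("wrist","w21")
E
```

```text
[ 0.4479 -0.1908 -0.0183] 0.1290989137404272 [ 0.2084  0.3039 -0.0118] [-0.0135 -0.0692  0.0267]
```

View pics/w21.png

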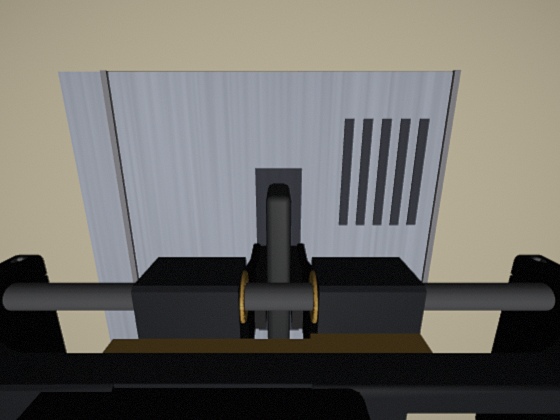

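```bash
python3 - <<'E'
from cabfit import *
P,R,s=pose();p=ctrl.camera_params("wrist")
L=np.array([(92.5,103,6),(-114.5,103,4),(-92.5,103,6)])/1000
px=np.array([(459,71),(60,72),(107,71)],float)
r=least_squares(lambda q:(proj(p,tr(q,L))-px).ravel(),[.44,-.19,-.1]);print(r.x,np.degrees(r.x[2]),(proj(p,tr(r.x,L))-px).round(1).tolist())
print(R, R.T@(np.r_[r.x[:2],0]-P))
v,u=0,0
E
```

```text
[ 0.4495 -0.1914 -0.1054] -6.037948435224004 [[4.3, 0.7], [1.2, 0.1], [-5.5, 0.5]]
[[ 0.      0.9946 -0.1038]
 [-0.0001 -0.1038 -0.9946]
 [-1.      0.0001  0.0001]] [-0.0182  0.0017  0.0005]
```

```bash
cat >> h.py <<'E'
OFF=np.array([-.0183,0.0,0.0005])  # panel origin in tool frame
def paneltool(lip,pitch):
    "lip: lip tip in cab frame (m), pitch deg -> TCP pose world"
    t=np.radians(pitch); px=np.array([np.cos(t),0,np.sin(t)]);pz=np.array([-np.sin(t),0,np.cos(t)]);py=np.array([0,1.,0])
    o=np.array(lip,float)+.1145*px
    C=cabR(); px,py,pz=C@px,C@py,C@pz
    R=np.c_[-pz,px,-py]
    return cab(o)-R@OFF, R
def panelpose(P,R):
    o=P+R@OFF; px=R[:,1]; l=o-.1145*px; tp=o+.0925*px
    C=cabR(); d=C.T@px
    return dict(lip=tocab(l).round(4),top=tocab(tp).round(4),pitch=round(np.degrees(np.arcsin(d[2])),2),yaw=round(np.degrees(np.arctan2(d[1],d[0])),2),roll=round(np.degrees(np.arcsin((C.T@(-R[:,2]))[2])),2))
E
python3 - <<'E'
from h import *
P,R,s=pose(); print(P)
A=paneltool((-.085,0,.25),15); B=paneltool((-.088,0,.20),37);C=paneltool((-.088,0,.130),37)
print(A,B)
go([((P[0],P[1],.12),None),((P[0]+.03,P[1]+.03,.26),Rdown(-3)),(A[0],A[1]),B,C],step=4,adeg=8)
E
```

```text
[ 0.4479 -0.1908 -0.0182]
(array([0.5551, 0.2411, 0.262 ]), array([[ 0.2569,  0.9589,  0.1201],
       [ 0.0311,  0.116 , -0.9928],
       [-0.9659,  0.2588, -0.    ]])) (array([0.5393, 0.2392, 0.2543]), array([[ 0.5975,  0.7929,  0.1201],
       [ 0.0723,  0.0959, -0.9928],
       [-0.7986,  0.6018, -0.    ]]))
wp0 n=4: -3.46, 0, 0, 0, 0, 0
wp1 n=4: -3.5, 0.68, -0.81, -0.013, 0, 0
wp2 n=11: 0.09, 0.8, -3.64, -0.016, 0.002, 0.024
wp3 n=3: 0.05, -0.58, 0.01, 0.002, 0, 0.127
wp4 n=2: 2.79, -2.1, 0, -0.001, 0, 0
end [0.5392 0.2393 0.1843] [ 1.3911  0.8023 -0.6284] rows 24
```

{"op": "step_arm", "data": {
  "increments": [-1.5,0,0,0,0,0,-3,0,0,0,0,0,-3.5,0,0,0,0,0,-3.5,0,0,0,0,0,-3.5,0.5,-0.8,-0.013,0,0,-3.5,0.5,-0.8,-0.013,0,0,-3.5,0.5,-0.8,-0.013,0,0,-3.5,0.5,-0.8,-0.013,0,0,-2,0.5,-0.8,0,0,0,0,0,0,0,0,0]
}}

```text
time: 46.22
position: [0.4768, -0.1522, 0.2586]
tool_rot: [1.247, 1.182, -1.244]
ft_force: [0.7, -0.8, -4.7]
grip_width: 0.132
```

```bash
python3 - <<'E'
from h import *
P,R,s=pose(); print(P,s['grip_width'],s['ft_force'],s['torque'])
pic("wrist","w22")
A=paneltool((-.085,0,.25),15); B=paneltool((-.088,0,.20),37);C=paneltool((-.088,0,.130),37)
go([(A[0],A[1]),B,C],step=4,adeg=8)
E
```

```text
[ 0.4768 -0.1522  0.2586] 0.13237053793616116 [ 0.6598 -0.7868 -4.7386] [-0.0288 -0.1059 -0.024 ]
wp0 n=11: 0.07, 0.82, -3.56, -0.016, 0.002, 0.024
wp1 n=3: 0.02, -0.56, -0.01, 0.002, 0, 0.127
wp2 n=2: 2.8, -2.11, 0, 0, 0, 0
end [0.5392 0.2393 0.1842] [ 1.3924  0.8019 -0.6289] rows 16
```

View pics/w22.png

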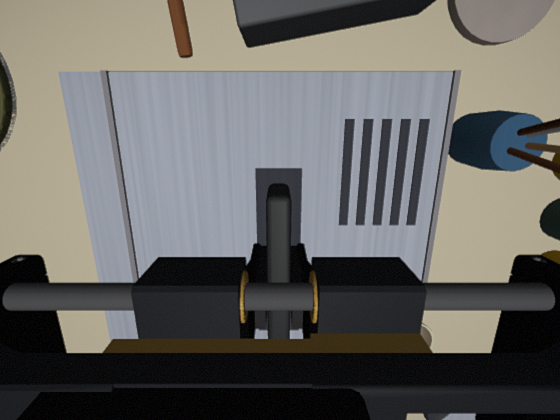

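{"op": "step_arm", "data": {
  "increments": [0.07,0.82,-3.56,-0.016,0.002,0.024,0.07,0.82,-3.56,-0.016,0.002,0.024,0.07,0.82,-3.56,-0.016,0.002,0.024,0.07,0.82,-3.56,-0.016,0.002,0.024,0.07,0.82,-3.56,-0.016,0.002,0.024,0.07,0.82,-3.56,-0.016,0.002,0.024,0.07,0.82,-3.56,-0.016,0.002,0.024,0.07,0.82,-3.56,-0.016,0.002,0.024,0.07,0.82,-3.56,-0.016,0.002,0.024,0.07,0.82,-3.56,-0.016,0.002,0.024,0.07,0.82,-3.56,-0.016,0.002,0.024,0,0,0,0,0,0]
}}

```text
time: 47.78
position: [0.5523, 0.2436, 0.2589]
tool_rot: [1.237, 1.086, -0.917]
ft_force: [-0.4, -0.3, -3.8]
grip_width: 0.133
```

{"op": "step_arm", "data": {
  "increments": [0.02,-0.56,0,0.002,0,0.127,0.02,-0.56,0,0.002,0,0.127,0.02,-0.56,0,0.002,0,0.127,0,0,0,0,0,0,0,0,0,0,0,0]
}}

```text
time: 48.4
position: [0.5404, 0.2378, 0.2551]
tool_rot: [1.394, 0.801, -0.63]
ft_force: [1.1, 0.7, -0.8]
grip_width: 0.129
```

```bash
python3 - <<'E'
from h import *
P,R,s=pose(); print(P,s['grip_width'],s['ft_force'],s['joint_positions']); print(panelpose(P,R))
pic("wrist","w23");pic("side","s23",4,(200,150,335,300))
C=paneltool((-.088,0,.130),37)
go([C],step=4,adeg=8)
E
```

```text
[0.5404 0.2378 0.2551] 0.12945530408802183 [ 1.1064  0.654  -0.8446] [-0.0736 -0.3009 -0.4937  2.0852  0.2008  0.7478 -0.5803]
{'lip': array([-0.0871, -0.0012,  0.2008]), 'top': array([ 0.0782, -0.0017,  0.3254]), 'pitch': np.float64(37.01), 'yaw': np.float64(-0.18), 'roll': np.float64(0.06)}
wp0 n=2: 2.84, -2.27, -0.03, -0.002, 0, -0.001
end [0.5392 0.2393 0.1844] [ 1.3913  0.8018 -0.6272] rows 2
```

View pics/w23.png

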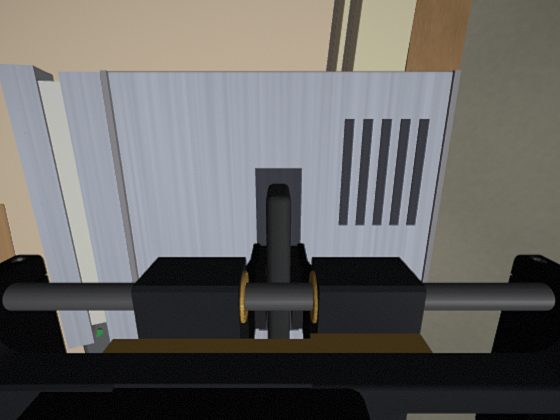

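View pics/s23.png

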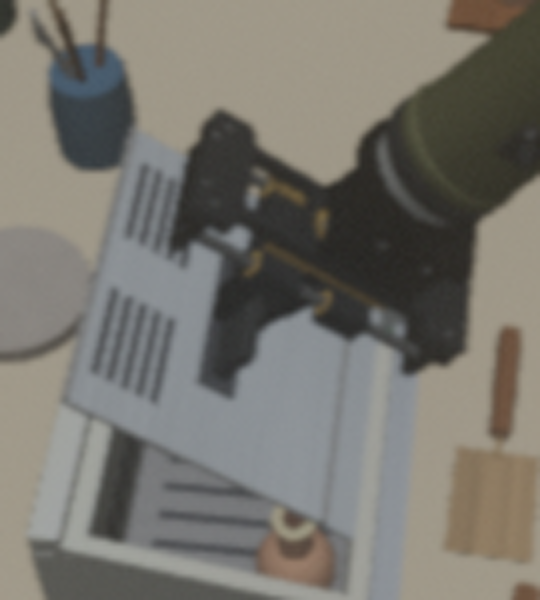

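```bash
python3 - <<'E'
from h import *
P,R,s=pose(); print(P)
go([paneltool((-.088,0,.19),31),paneltool((-.088,0,.130),31)],step=4,adeg=8)
E
```

```text
[0.5412 0.2388 0.257 ]
wp0 n=1: 2.09, -1.18, -0.07, -0.003, -0.001, -0.108
wp1 n=2: 2.57, -1.54, 0, 0, 0, 0
end [0.5444 0.2399 0.1733] [ 1.3558  0.879  -0.7101] rows 3
```

{"op": "step_arm", "data": {
  "increments": [1.05,-0.6,-0.03,0,0,-0.054,1.05,-0.6,-0.03,0,0,-0.054,0,0,0,0,0,0,0,0,0,0,0,0]
}}

```text
time: 49.0
position: [0.5426, 0.2399, 0.2314]
tool_rot: [1.357, 0.88, -0.711]
ft_force: [-1.4, -0.2, -2.8]
grip_width: 0.136
```

```bash
python3 - <<'E'
from h import *
P,R,s=pose(); print(P,s['ft_force'],s['joint_positions']); print(panelpose(P,R))
C=paneltool((-.088,0,.130),31)
go([C],step=4,adeg=8)
E
```

```text
[0.5426 0.2399 0.2314] [-1.3847 -0.1952 -2.7688] [-0.0761 -0.2082 -0.4818  2.0234  0.1782  0.8201 -0.5438]
{'lip': array([-0.0899,  0.0004,  0.1883]), 'top': array([0.0877, 0.    , 0.2946]), 'pitch': np.float64(30.91), 'yaw': np.float64(-0.12), 'roll': np.float64(0.09)}
wp0 n=2: 2.54, -1.42, 0.01, -0.001, 0, 0.001
end [0.5443 0.2399 0.1732] [ 1.3564  0.8792 -0.7087] rows 2
```

{"op": "step_arm", "data": {
  "increments": [1.3,-0.71,0,0,0,0,1.3,-0.71,0,0,0,0,1.3,-0.71,0,0,0,0,1.2,-0.71,0,0,0,0,0,0,0,0,0,0,0,0,0,0,0,0]
}}

```text
time: 49.75
position: [0.5441, 0.2402, 0.1722]
tool_rot: [1.357, 0.881, -0.712]
ft_force: [-0.3, -0.1, -3.9]
grip_width: 0.135
```

```bash
python3 - <<'E'
from h import *
P,R,s=pose(); print(P,s['ft_force'],s['joint_positions']); print(panelpose(P,R))
pic("wrist","w24");pic("side","s24",4,(200,150,335,300))
go([paneltool((-.088,0,.116),31),paneltool((-.104,0,.1115),31)],step=.8,adeg=8)
E
```

```text
[0.5441 0.2402 0.1722] [-0.2904 -0.0615 -3.8787] [-0.0637 -0.152  -0.5158  2.1015  0.2493  0.702  -0.626 ]
{'lip': array([-0.0884,  0.0006,  0.1292]), 'top': array([0.0894, 0.0003, 0.2354]), 'pitch': np.float64(30.84), 'yaw': np.float64(-0.1), 'roll': np.float64(0.09)}
wp0 n=2: 0.58, -0.35, 0.03, -0.001, 0, 0.001
wp1 n=3: -0.15, -0.53, 0, 0, 0, 0
end [0.5285 0.2378 0.1549] [ 1.3561  0.8798 -0.7088] rows 5
```

View pics/w24.png

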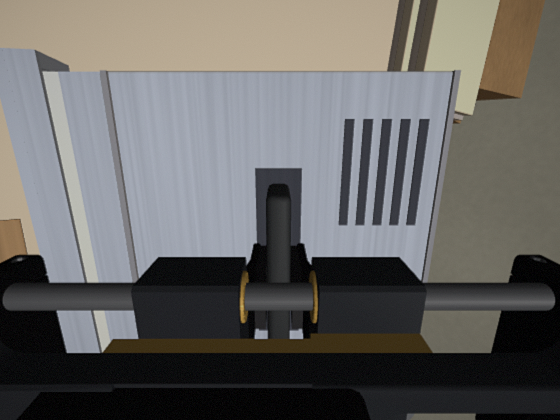

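View pics/s24.png

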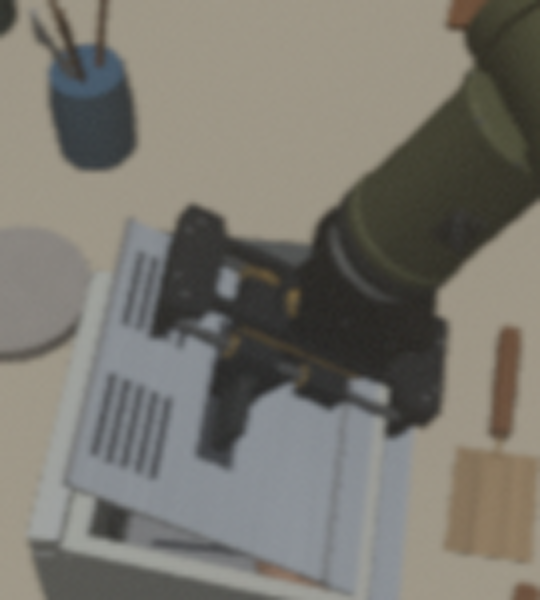

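```bash
python3 - <<'E'
from h import *
a=cv2.imread("pics/w24.png")
cv2.imwrite("pics/c24.png",cv2.resize(a[40:200,0:150],None,fx=3.7,fy=3.7,interpolation=cv2.INTER_CUBIC))
p=ctrl.camera_params("wrist"); P,R,_=pose(); print(P)
for q in [(-.099,.107,.126),(-.099,.113,.126),(-.099,.107,.122),(-.109,.107,.1235),(-.099,0.03,.126),(-.099,-.03,.126)]: print(q,proj(p,cab(q)).round(1))
d=panelpose(P,R)
o=P+R@OFF
for q in [(-.1145,.103,.004),(-.1145,.03,.004),(-.1145,-.03,.004),(.0925,.103,.006)]:
    print("panel",q,proj(p,o+R[:,1]*q[0]-R[:,2]*q[1]-R[:,0]*q[2]).round(1))
E
```

```text
[0.5443 0.2403 0.1728]
(-0.099, 0.107, 0.126) [[37.8 66. ]]
(-0.099, 0.113, 0.126) [[35.1 53.2]]
(-0.099, 0.107, 0.122) [[38.9 67.1]]
(-0.109, 0.107, 0.1235) [[14. 65.]]
(-0.099, 0.03, 0.126) [[ 67.9 208.1]]
(-0.099, -0.03, 0.126) [[ 86.6 296.5]]
panel (-0.1145, 0.103, 0.004) [[58.8 72.4]]
panel (-0.1145, 0.03, 0.004) [[ 85.  207.7]]
panel (-0.1145, -0.03, 0.004) [[102.3 297. ]]
panel (0.0925, 0.103, 0.006) [[460.4  71.6]]
```

View pics/c24.png

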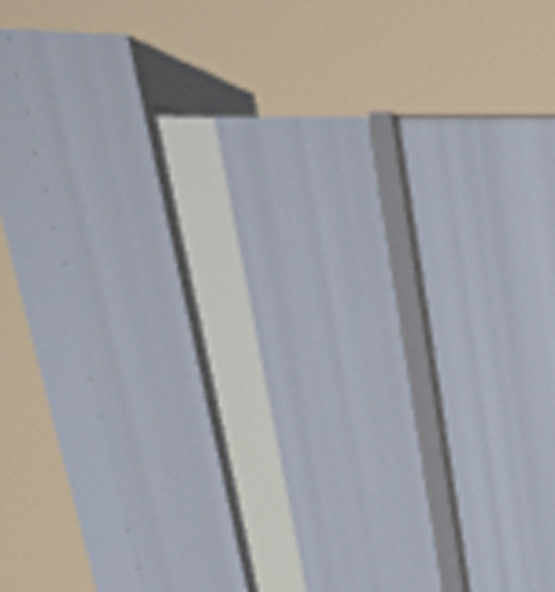

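```bash
python3 - <<'E'
from h import *
p=ctrl.camera_params("wrist")
for q in [(-.099,.107,.109),(-.085,.107,.1125),(-.099,.103,.109),(-.08,.107,.1262)]: print(q,proj(p,cab(q)).round(1))
E
```

```text
(-0.099, 0.107, 0.109) [[42.2 70.6]]
(-0.085, 0.107, 0.1125) [[71.4 71.7]]
(-0.099, 0.103, 0.109) [[43.8 78.2]]
(-0.08, 0.107, 0.1262) [[80.9 69. ]]
```

{"op": "step_arm", "data": {
  "increments": [0.58,-0.35,0.03,0,0,0,0.58,-0.35,0.03,0,0,0,0,0,0,0,0,0,0,0,0,0,0,0]
}}

```text
time: 50.35
position: [0.5438, 0.2394, 0.1583]
tool_rot: [1.356, 0.882, -0.713]
ft_force: [-0.0, 1.7, -3.6]
grip_width: 0.132
```

```bash
python3 - <<'E'
from h import *
P,R,s=pose(); print(P,s['ft_force']); print(panelpose(P,R))
go([paneltool((-.104,0,.1113),31)],step=.5,adeg=8)
E
```

```text
[0.5438 0.2394 0.1583] [-0.0355  1.7172 -3.6419]
{'lip': array([-0.0888, -0.0002,  0.1153]), 'top': array([ 0.089 , -0.0005,  0.2213]), 'pitch': np.float64(30.8), 'yaw': np.float64(-0.09), 'roll': np.float64(0.07)}
wp0 n=4: -0.12, -0.38, -0.01, 0, 0, 0.001
end [0.5283 0.238  0.1546] [ 1.3577  0.8787 -0.7096] rows 4
```

{"op": "step_arm", "data": {
  "increments": [-0.12,-0.38,0,0,0,0,-0.12,-0.38,0,0,0,0,-0.12,-0.38,0,0,0,0,-0.12,-0.38,0,0,0,0,0,0,0,0,0,0,0,0,0,0,0,0]
}}

```text
time: 51.1
position: [0.5285, 0.2376, 0.1548]
tool_rot: [1.356, 0.881, -0.712]
ft_force: [0.3, 0.8, -3.8]
grip_width: 0.134
```

```bash
python3 - <<'E'
from h import *
P,R,s=pose(); print(P,s['ft_force'],s['torque'],s['joint_positions']); print(panelpose(P,R))
pic("wrist","w25")
a=cv2.imread("pics/w25.png")
cv2.imwrite("pics/c25.png",cv2.resize(a[40:200,0:150],None,fx=3.7,fy=3.7,interpolation=cv2.INTER_CUBIC))
E
```

```text
[0.5285 0.2376 0.1548] [ 0.2819  0.8265 -3.8411] [-0.1815  0.9599 -0.0187] [-0.0676 -0.1705 -0.526   2.1516  0.2535  0.6716 -0.6505]
{'lip': array([-0.1042, -0.0002,  0.1118]), 'top': array([ 0.0736, -0.0005,  0.2179]), 'pitch': np.float64(30.82), 'yaw': np.float64(-0.09), 'roll': np.float64(0.07)}
```

View pics/c25.png

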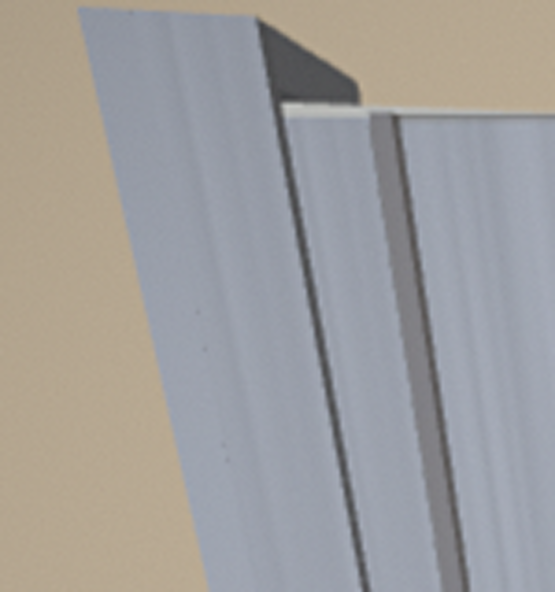

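```bash
python3 - <<'E'
from h import *
go([paneltool((-.1055,0,.1085),24),paneltool((-.1055,0,.1080),17.5)],step=4,adeg=1.5)
E
```

```text
wp0 n=5: 0.32, -0.1, -0.01, 0, 0, -0.024
wp1 n=5: 0.27, -0.05, 0, 0, 0, -0.022
end [0.5341 0.2388 0.1248] [ 1.2667  1.0481 -0.8885] rows 10
```

{"op": "step_arm", "data": {
  "increments": [0.32,-0.1,0,0,0,-0.024,0.32,-0.1,0,0,0,-0.024,0.32,-0.1,0,0,0,-0.024,0.32,-0.1,0,0,0,-0.024,0.32,-0.1,0,0,0,-0.024,0,0,0,0,0,0,0,0,0,0,0,0]
}}

```text
time: 52.02
position: [0.5313, 0.238, 0.138]
tool_rot: [1.311, 0.969, -0.805]
ft_force: [-0.8, -0.0, -3.4]
grip_width: 0.134
```

```bash
python3 - <<'E'
from h import *
P,R,s=pose(); print(P,s['ft_force'],s['torque']); print(panelpose(P,R))
go([paneltool((-.1058,0,.1080),17.5)],step=4,adeg=1.5)
E
```

```text
[0.5313 0.238  0.138 ] [-0.752  -0.0117 -3.4137] [-0.0722  0.6515 -0.0115]
{'lip': array([-0.1057, -0.0002,  0.1083]), 'top': array([ 0.0835, -0.0004,  0.1922]), 'pitch': np.float64(23.91), 'yaw': np.float64(-0.07), 'roll': np.float64(0.06)}
wp0 n=5: 0.26, -0.05, -0.01, 0, 0, -0.022
end [0.5336 0.2388 0.125 ] [ 1.2663  1.0484 -0.8888] rows 5
```

{"op": "step_arm", "data": {
  "increments": [0.26,-0.05,0,0,0,-0.022,0.26,-0.05,0,0,0,-0.022,0.26,-0.05,0,0,0,-0.022,0.26,-0.05,0,0,0,-0.022,0.26,-0.05,0,0,0,-0.022,0,0,0,0,0,0,0,0,0,0,0,0]
}}

```text
time: 52.9
position: [0.5337, 0.2383, 0.125]
tool_rot: [1.266, 1.048, -0.889]
ft_force: [0.3, -0.1, -3.0]
grip_width: 0.134
```

```bash
python3 - <<'E'
from h import *
P,R,s=pose(); print(P,s['ft_force'],s['torque']); print(panelpose(P,R))
pic("wrist","w26");pic("side","s26",4,(200,150,335,300))
go([paneltool((-.106,0,.1072),15)],step=4,adeg=1)
E
```

```text
[0.5337 0.2383 0.125 ] [ 0.3051 -0.1431 -2.9976] [-0.0986  0.4769  0.0482]
{'lip': array([-0.1059, -0.0002,  0.1078]), 'top': array([ 0.0914, -0.0004,  0.1704]), 'pitch': np.float64(17.61), 'yaw': np.float64(-0.07), 'roll': np.float64(0.07)}
wp0 n=3: 0.2, -0.04, -0.01, 0, 0, -0.015
end [0.5342 0.2386 0.1191] [ 1.2469  1.0803 -0.9227] rows 3
```

View pics/w26.png

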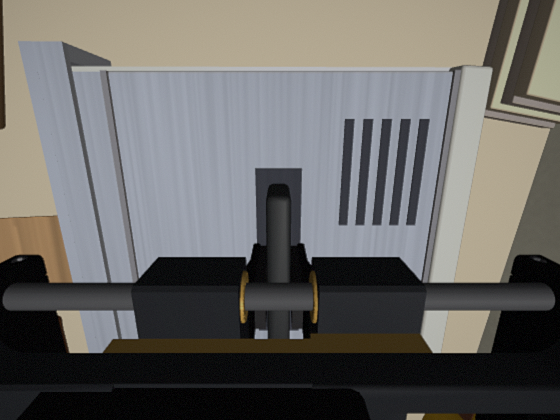

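View pics/s26.png

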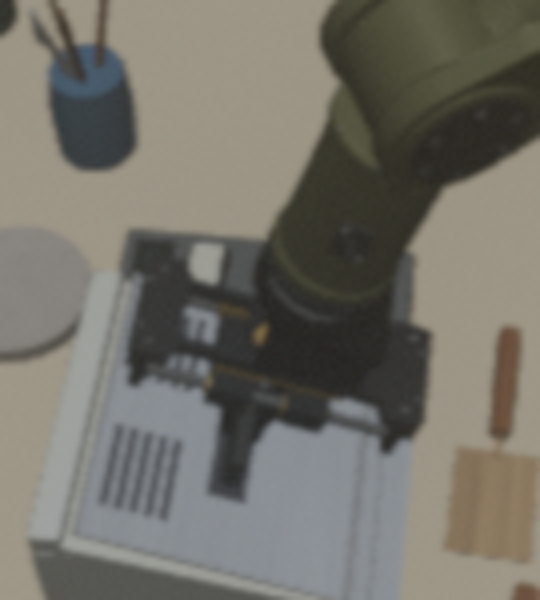

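{"op": "step_arm", "data": {
  "increments": [0.2,-0.04,0,0,0,-0.015,0.2,-0.04,0,0,0,-0.015,0.2,-0.04,0,0,0,-0.015,0,0,0,0,0,0,0,0,0,0,0,0]
}}

```text
time: 53.62
position: [0.5343, 0.2383, 0.1189]
tool_rot: [1.247, 1.081, -0.923]
ft_force: [-0.3, -0.1, -3.7]
grip_width: 0.134
```

```bash
python3 - <<'E'
from h import *
P,R,s=pose(); print(P,s['ft_force'],s['torque']); print(panelpose(P,R))
E
```

```text
[0.5343 0.2383 0.1189] [-0.3395 -0.1107 -3.6855] [-0.0742  0.3384 -0.0213]
{'lip': array([-0.1059, -0.0002,  0.1069]), 'top': array([ 0.094 , -0.0004,  0.1606]), 'pitch': np.float64(15.03), 'yaw': np.float64(-0.07), 'roll': np.float64(0.07)}
```

{"op": "step_arm", "data": {
  "increments": [0.1,0,0,0,0,0,0.1,0,0,0,0,0,0,0,0,0,0,0]
}}

```text
time: 54.0
position: [0.5346, 0.2384, 0.1185]
tool_rot: [1.247, 1.08, -0.923]
ft_force: [-6.3, -3.5, 6.7]
grip_width: 0.132
```

{"op": "step_arm", "data": {
  "increments": [0,0,0,0,0,0,0,0,0,0,0,0,0,0,0,0,0,0,0,0,0,0,0,0],
  "fingers": 50,
  "force": 20
}}

```text
time: 54.5
position: [0.535, 0.2384, 0.1171]
tool_rot: [1.247, 1.08, -0.923]
ft_force: [-0.2, -0.1, 0.6]
grip_width: 0.465
```

{"op": "step_arm", "data": {
  "increments": [-1,0,0,0,0,0,-3,0,0,0,0,0,-4,0,0,0,0,0,-4,0,0,0,0,0,-4,0,0,0,0,0,0,0,0,0,0,0,0,0,0,0,0,0]
}}

```text
time: 55.38
position: [0.4935, 0.2331, 0.2716]
tool_rot: [1.247, 1.08, -0.923]
ft_force: [0.1, -0.3, -0.4]
grip_width: 0.5
```

```bash
python3 - <<'E'
from h import *
P,R,s=pose(); print(P,s['ft_force'],s['joint_positions'],s['grip_width'])
pic("wrist","w27");p=ctrl.camera_params("wrist");pic("side","s27",4,(200,150,335,300))
for cam in ["wrist","side"]:
  p=ctrl.camera_params(cam)
  for n in ["panel","panel_lip","panel_top"]:print(cam,n,[(tocab(w(p,q['xyz'])).round(4).tolist(),round(q['score'],2)) for q in ctrl.spot_point(cam,n)[:2]])
E
```

```text
[0.4935 0.2331 0.2716] [ 0.1413 -0.3472 -0.4384] [-0.0439 -0.1301 -0.4746  1.7993  0.0446  1.216  -0.4134] 0.5004235644269115
wrist panel [([0.0033, 0.0065, 0.135], 0.96)]
wrist panel_lip [([-0.1063, 0.0021, 0.1035], 0.62)]
wrist panel_top [([0.0904, -0.0046, 0.1569], 0.68)]
side panel [([0.0056, 0.0032, 0.1366], 0.69), ([-0.1786, 0.1861, 0.0019], 0.65)]
side panel_lip [([-0.1039, 0.0059, 0.1066], 0.82), ([-0.1758, 0.1833, 0.0024], 0.36)]
side panel_top [([0.0928, -0.0005, 0.1608], 0.93)]
```

View pics/w27.png

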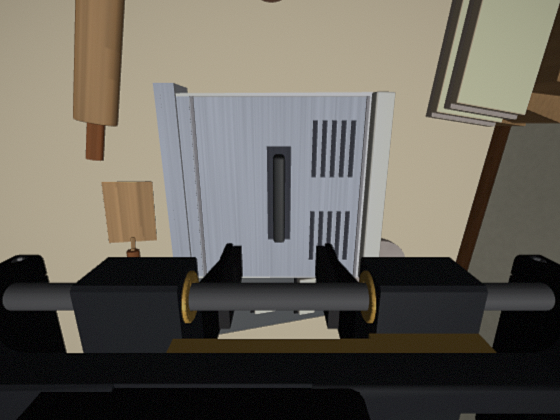

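View pics/s27.png

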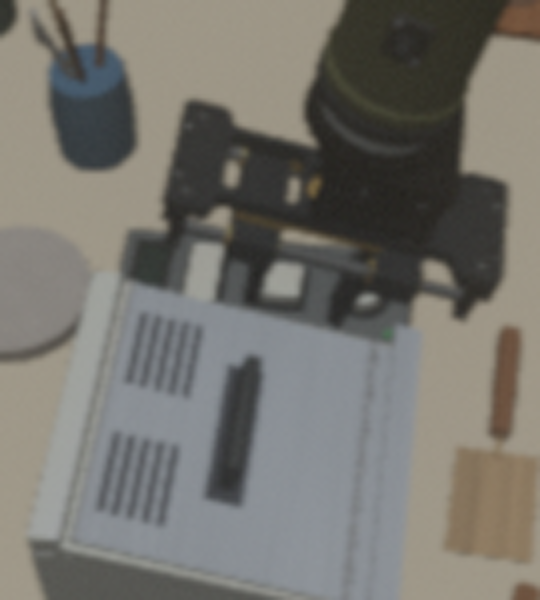

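```bash
python3 - <<'E'
from h import *
R=Rdown(6.9)
k=[cab((x,-.156,0)) for x in (-.072,-.010,.050)]; print(k)
for q in k: print(np.hypot(q[0],q[1]))
go([((.48,.14,.24),R),((k[0][0],k[0][1],.12),R)])
E
```

```text
[array([0.4723, 0.0735, 0.    ]), array([0.5338, 0.0809, 0.    ]), array([0.5934, 0.0881, 0.    ])]
0.47794505983833474
0.5399134788122528
0.5998891304575882
wp0 n=3: 0.88, -0.99, 3.03, 0, 0, -0.087
wp1 n=4: 2.99, -0.39, 1.63, 0, 0, 0
end [0.4723 0.0735 0.1202] [ 1.1217  1.2638 -1.1199] rows 7
```

{"op": "step_arm", "data": {
  "increments": [0.88,-0.99,3.03,0,0,-0.087,0.88,-0.99,3.03,0,0,-0.087,0.88,-0.99,3.03,0,0,-0.087,0,0,0,0,0,0,0,0,0,0,0,0,0,0,0,0,0,0],
  "fingers": 0
}}

```text
time: 56.52
position: [0.4798, 0.1415, 0.2409]
tool_rot: [1.121, 1.263, -1.116]
ft_force: [0.5, -0.0, -0.2]
grip_width: 0.01
```

{"op": "step_arm", "data": {
  "increments": [2.99,-0.39,1.63,0,0,0,2.99,-0.39,1.63,0,0,0,2.99,-0.39,1.63,0,0,0,2.99,-0.39,1.63,0,0,0,0,0,0,0,0,0,0,0,0,0,0,0]
}}

```text
time: 57.28
position: [0.4735, 0.0751, 0.1223]
tool_rot: [1.123, 1.262, -1.116]
ft_force: [-0.5, -0.2, -0.1]
grip_width: 0.007
```

```bash
python3 - <<'E'
from h import *
P,R,s=pose(); print(P,tocab(P),s['grip_width'])
pic("wrist","w28");p=ctrl.camera_params("wrist")
print(proj(p,[cab((-.072,-.156,.114)),cab((-.010,-.156,.114)),cab((.05,-.156,.114))]).round(1).tolist())
k=cab((-.072,-.156,0)); go([((k[0],k[1],.0900),Rdown(6.9))])
E
```

```text
[0.4735 0.0751 0.1223] [-0.0706 -0.1545  0.1223] 0.006856689577044238
[[276.5, 237.7], [363.0, 237.6], [446.5, 237.4]]
wp0 n=1: 3.25, -0.19, 0.16, 0.001, -0.002, -0.005
end [0.4723 0.0735 0.09  ] [ 1.1197  1.2634 -1.1206] rows 1
```

View pics/w28.png

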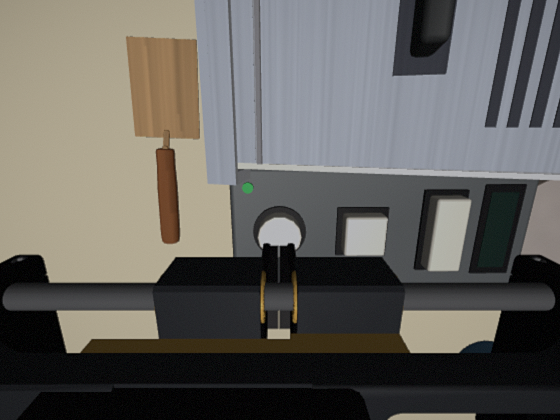

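{"op": "step_arm", "data": {
  "increments": [3.2,-0.1,0.1,0,0,0,0,0,0,0,0,0,0.6,0,0,0,0,0,0.4,0,0,0,0,0,0,0,0,0,0,0,0,0,0,0,0,0]
}}

```text
time: 58.08
position: [0.4732, 0.0733, 0.0799]
tool_rot: [1.124, 1.262, -1.116]
ft_force: [1.6, 1.9, 4.4]
grip_width: 0.004
```

{"op": "step_arm", "data": {
  "increments": [0.15,0,0,0,0,0,0.1,0,0,0,0,0,0,0,0,0,0,0]
}}

```text
time: 58.45
position: [0.4732, 0.0734, 0.0785]
tool_rot: [1.124, 1.261, -1.116]
ft_force: [-0.5, 1.4, 13.5]
grip_width: 0.003
```

{"op": "step_arm", "data": {
  "increments": [-2,0,0,0,0,0,-2,0,0,0,0,0,0,3.1,0,0,0,0,0,3.1,0,0,0,0,0,0,0,0,0,0,0,0,0,0,0,0]
}}

```text
time: 59.2
position: [0.5316, 0.0793, 0.1151]
tool_rot: [1.12, 1.265, -1.122]
ft_force: [-0.7, 1.1, 0.0]
grip_width: 0.002
```

```bash
python3 - <<'E'
from h import *
P,R,s=pose(); print(P,tocab(P),s['ft_force'])
go([((*cab((-.010,-.156,0))[:2],.0830),Rdown(6.9))])
E
```

```text
[0.5316 0.0793 0.1151] [-0.0124 -0.1574  0.1151] [-0.6792  1.0769  0.0001]
wp0 n=1: 3.21, 0.24, -0.13, -0.001, -0.001, 0.002
end [0.5338 0.0809 0.083 ] [ 1.12    1.2634 -1.1202] rows 1
```

{"op": "step_arm", "data": {
  "increments": [1.4,0.2,-0.1,0,0,0,1.2,0,0,0,0,0,0.6,0,0,0,0,0,0.4,0,0,0,0,0,0,0,0,0,0,0,0,0,0,0,0,0]
}}

```text
time: 59.95
position: [0.5353, 0.0812, 0.0808]
tool_rot: [1.122, 1.263, -1.119]
ft_force: [-2.8, -0.5, 3.7]
grip_width: 0.004
```

{"op": "step_arm", "data": {
  "increments": [0.2,0,0,0,0,0,0.2,0,0,0,0,0,0,0,0,0,0,0]
}}

```text
time: 60.32
position: [0.5357, 0.0813, 0.0784]
tool_rot: [1.123, 1.262, -1.118]
ft_force: [-6.4, -0.2, 15.1]
grip_width: 0.005
```

{"op": "step_arm", "data": {
  "increments": [-2,0,0,0,0,0,-2,0,0,0,0,0,0,3.0,0,0,0,0,0,3.0,0,0,0,0,0,0,0,0,0,0,0,0,0,0,0,0]
}}

```text
time: 61.08
position: [0.5943, 0.0884, 0.1158]
tool_rot: [1.122, 1.264, -1.119]
ft_force: [0.2, 0.9, 0.0]
grip_width: 0.004
```

```bash
python3 - <<'E'
from h import *
P,R,s=pose(); print(P,tocab(P),s['ft_force'])
pic("wrist","w29")
p=ctrl.camera_params("wrist")
for n in ["panel","panel_lip","panel_top"]:print(n,[(tocab(w(p,q['xyz'])).round(4).tolist(),round(q['score'],2)) for q in ctrl.spot_point("wrist",n)[:2]])
E
```

```text
[0.5943 0.0884 0.1158] [ 0.0509 -0.1558  0.1158] [0.1702 0.9417 0.0034]
panel []
panel_lip []
panel_top [([0.2229, -0.193, -0.0012], 0.56)]
```

View pics/w29.png

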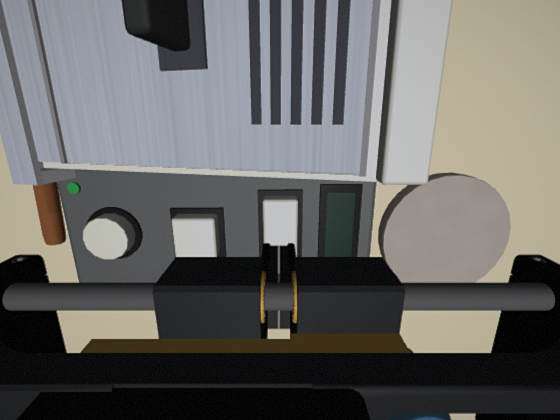

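{"op": "step_arm", "data": {
  "increments": [1.4,0,0,0,0,0,1.2,0,0,0,0,0,0.6,0,0,0,0,0,0.4,0,0,0,0,0,0.2,0,0,0,0,0,0,0,0,0,0,0,0,0,0,0,0,0]
}}

```text
time: 62.15
position: [0.5947, 0.0884, 0.0789]
tool_rot: [1.122, 1.263, -1.119]
ft_force: [-3.9, -1.2, 4.8]
grip_width: 0.003
```

{"op": "step_arm", "data": {
  "increments": [0.15,0,0,0,0,0,0.1,0,0,0,0,0,0,0,0,0,0,0]
}}

```text
time: 62.52
position: [0.595, 0.0884, 0.0785]
tool_rot: [1.122, 1.262, -1.119]
ft_force: [-7.7, -1.2, 16.2]
grip_width: 0.008
```

{"op": "step_arm", "data": {
  "increments": [-2,0,0,0,0,0,-4,0,0,0,0,0,-4,0,0,0,0,0,-4,0,0,0,0,0,-2,-3,3,0,0,0,0,-4,4,0,0,0,0,-4,4,0,0,0,0,-3,4,0,0,0,0,0,4,0,0,0,0,0,0,0,0,0,0,0,0,0,0,0]
}}

```text
time: 63.9
position: [0.4788, -0.1164, 0.2357]
tool_rot: [1.123, 1.263, -1.118]
ft_force: [0.3, 0.6, 0.7]
grip_width: 0.004
```

```bash
python3 - <<'E'
from h import *
P,R,s=pose(); print(P,s['time'],s['ft_force'])
pic("top","t30",2.8,(140,130,420,310));pic("side","s30",3,(190,80,390,280))
for cam in ["top","side"]:
  p=ctrl.camera_params(cam)
  for n in ["panel","panel_lip","panel_top"]:print(cam,n,[(tocab(w(p,q['xyz'])).round(4).tolist(),round(q['score'],2)) for q in ctrl.spot_point(cam,n)[:2]])
  for n in ["beaker","board","vase","bowl","mug","tooljar","spatula","rollpin","bat"]:print(cam,n,[(w(p,q['xyz']).round(4).tolist(),round(q['score'],2)) for q in ctrl.spot_point(cam,n)[:2]])
E
```

```text
[ 0.4788 -0.1164  0.2357] 63.9 [0.3274 0.5528 0.7363]
top panel [([0.0049, 0.003, 0.1343], 0.77)]
top panel_lip [([-0.1087, -0.0006, 0.1036], 0.84)]
top panel_top [([0.0942, -0.0028, 0.1597], 0.58)]
top beaker [([0.4197, 0.2249, 0.1072], 0.24)]
top board [([0.3217, 0.3998, 0.0001], 0.38)]
top vase []
top bowl [([0.675, -0.4321, -0.0008], 0.86), ([0.6224, 0.2445, 0.1565], 0.21)]
top mug [([0.5188, 0.5133, 0.0019], 0.72)]
top tooljar [([0.7553, -0.1174, -0.0022], 0.85), ([0.6216, 0.2469, 0.1575], 0.21)]
top spatula [([0.3558, 0.112, -0.0], 0.83)]
top rollpin [([0.3254, 0.3959, -0.0031], 0.64)]
top bat [([0.7672, 0.0723, 0.0009], 0.8), ([0.5284, 0.2368, 0.1369], 0.3)]
side panel [([0.0038, 0.0071, 0.1387], 0.78)]
side panel_lip [([-0.1073, 0.0071, 0.1088], 0.96)]
side panel_top [([0.0941, -0.0004, 0.1633], 0.88), ([0.0039, 0.0092, 0.1366], 0.66)]
side beaker [([0.4191, -0.3836, 0.0112], 0.8)]
side board [([0.4235, -0.3854, 0.0019], 0.91)]
side vase [([0.4273, 0.2257, 0.1218], 0.33)]
side bowl [([0.686, -0.4285, -0.0014], 0.48)]
side mug [([0.5204, 0.5109, -0.0008], 0.88)]
side tooljar [([0.7602, -0.1125, 0.006], 0.84)]
side spatula [([0.359, 0.1197, 0.0029], 0.59)]
side rollpin [([0.3258, 0.4005, 0.001], 0.95)]
side bat [([0.7696, 0.0737, -0.0004], 0.87), ([0.4202, 0.2301, 0.1083], 0.74)]
```

View pics/t30.png

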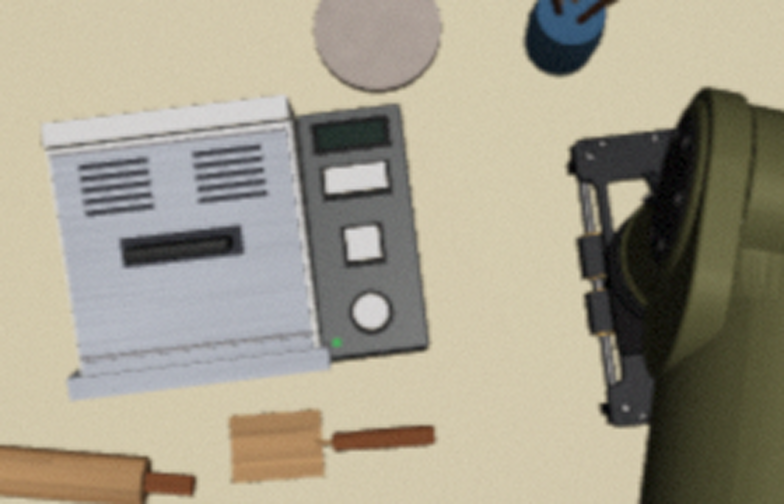

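View pics/s30.png

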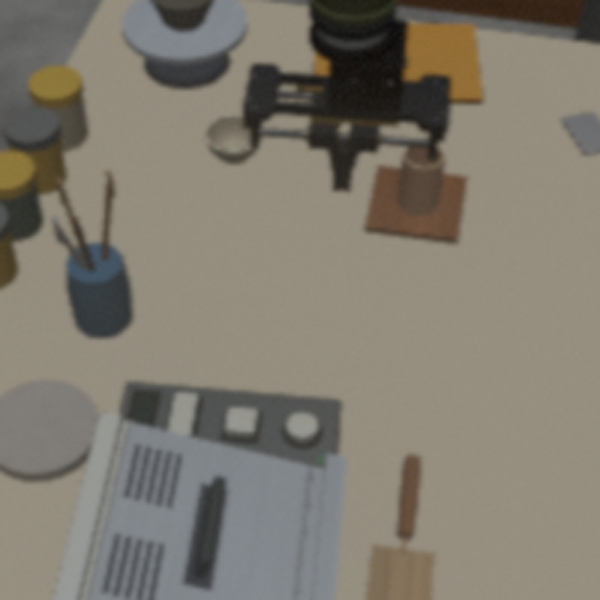

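{"op": "step_arm", "data": {
  "increments": [0,0,0,0,0,0,0,0,0,0,0,0,0,0,0,0,0,0,0,0,0,0,0,0]
}}

```text
time: 65.7
position: [0.4782, -0.1172, 0.2355]
tool_rot: [1.122, 1.263, -1.119]
ft_force: [-0.4, -0.1, -0.3]
grip_width: -0.0
```

```bash
python3 -c "
from bench import ctrl
print(ctrl.close_job())"
```

```text
the job is handed in; nothing more can be done
None
```

I moved the beaker to the ware board and stood both vases present in the chamber. I then hooked the panel at 31° and swung it shut, pressed power, timer and start fully down one at a time (13.5, 15.1 and 16.2 N at the bottom), and handed the job in at about 66 s. No verdict was reported.

**Last checks before handing in:**
- **Panel:** it reads as shut, with the top edge within about 4 mm of its seat height. The lip readings were 107–109 mm in and 7 mm or less off centre.
- **Beaker:** it stands upright on the board in the side view.
- **Vases:** I last saw them upright just before the panel went on; they are hidden under it now.
- **Keys and robot:** no key looks pressed in the last pictures. The robot is clear and touching nothing.
- **Other things on the bench:** they are within a few mm of where they started.

**What went wrong or disagreed:**
- **Finger length:** the real fingertips sit about 30 mm behind the reported TCP. My first beaker grip and first handle grip closed on nothing, and at the handle the closing fingertips pressed down on it with about 8 N. I corrected for this before gripping the panel.
- **Second vase:** it was about 25 mm from where I first measured it, probably the announced knock, and I measured it again before gripping.
- **Joint 2:** it read -0.3009 against its -0.3 limit for a moment while I tilted the panel. I lowered the tilt straight away, and the arm kept running.

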